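Syringe rack line check

ROBOT

A 6-joint arm with a two-finger parallel gripper is mounted at the origin on the work surface. World frame = base frame: x ahead of the robot, y to its left, z up, the work surface at z = 0. Lengths are in m, angles in degrees, forces in N, time in s.
With the tool pointing down it reaches from about 0.375 to 0.925 m from the base axis. Payload 5.7 kg.
Tool frame: the origin (TCP) lies between the finger pads; the fingertips stand 25 mm ahead of it and the grasp point (between the pads) lies 6 mm ahead of it; z points along the fingers, y is the direction in which the jaws open and shut (so a half turn about z gives the same grasp; the last joint's range is limited). The gripper opens to 88 mm and grips with 3 to 60 N. Pads are 20 mm wide; open, the fingers measure 115 mm over their backs; the gripper's body (75 mm by 178 mm) begins 61 mm behind the grasp point.
Start: joints at [-83.371, 20.558, 86.54, -0, 72.909, -6.595], TCP at [0.137, -0.584, 0.248] pointing down, gripper open.
Joint ranges: [-170.27, 170.27], [-57.76, 135], [12.27, 136.19], [-55.21, 235.2], [11.17, 155.16], [-170.74, 170.74]. Speed limits (degrees/s): [136.94, 136.94, 180, 180, 180, 180].

INTERFACE

Orientations are given as a 3x3 rotation matrix whose columns are the frame's x, y, z axes.
In Python, from station import r, viewer gives the robot as it stands. The module is installed in compiled form; this text tells all that it offers.
- The arm moves only by the tool drive_tool, never from a script. Its argument "series" is a list that holds one entry, the list of rows, each a list of 7 numbers: the shift along the world's x, y, z in mm, then the turn, a rotation vector about the world's x, y, z in rad, then the finger opening in mm, from 0 to 87.8. A call has 1 to 5 rows; each row is the pose to reach, as a shift and turn from the pose measured when the call began; what a row does not reach only later rows make up. A row lasts 1/10 s, in which the tool goes at most 50 mm and 8.59 degrees, less where a joint would pass 70% of its speed; a pose out of reach is approached as far as the arm can. A call with a gripper value outside its range is refused whole. The fingers move at their own pace and stop on an object; the grip force is fixed at half the most. Time passes only in rows, so rows that repeat a pose let the fingers close. It gives the time, the measured TCP pose, the force and the opening at its end, in the units of the state.
- r.read_state(): the state, without advancing time (a new reading comes with each control period).
- viewer.read_camera(name): name is "side" or "top"; returns a dict with "color" (420x560x3 uint8, red, green, blue), "mtx" (3x3 intrinsics, pixels), "world_from_camera" (4x4, takes a point from camera to world coordinates). Camera axes: x right, y down, z forward; pixel columns grow to the right and rows downward; lengths in m; the calibration is good to about 2 mm. A picture is of the moment at which its call begins. There is no depth.
- r.finish_job(): hands the job in, once; it reports no verdict.
The state is a dict: "clock": time; "q": joint angles; "joint_vel": joint speeds; "joint_torque": joint torques, N m; "eef_pos": TCP position; "orientation": TCP orientation; "contact_force": force on the tool from outside, world axes, zero at the start; "wrist_torque": the same for the moment, N m; "width": finger opening in m.
Only numpy, scipy, OpenCV 4.12 (cv2) and the standard library are available. Lean on these libraries where they do the work, as an engineer would, in place of code of your own. Each camera call takes 0.05 s, during which the arm holds its last target.

TASK

Check the three syringes in the leaning rack: press each plunger in gently. Two run freely: push these fully home and leave their stopcocks open. One is blocked and stiffens part-way: stop as soon as you feel it, do not force it, draw that plunger fully back out and shut the stopcock behind it with a quarter turn; leave the other things on the bench alone.

Things in the scene. Friction and masses are not known exactly. Their poses are not given: they have to be found in the camera images.
- rack: Fixed syringe rack. Origin: centre of its white base plate (280 x 400 x 15 mm), at bench level. x away from the robot, y to the robot's left, z up; yaw up to 0.25 rad. Three syringes, 80 mm apart along y, lean 35 degrees from vertical in it: plungers up and towards the robot, noses down in the outlet block.
- bar (a point): Middle of a 12 mm steel cross bar along rack y above the plungers (rack x = -50, z = 345 mm), carried by two upright rods, 360 mm tall, at rack x = -50, y = +/-175. It leaves no room for a vertical tool over the plungers; a tool in line with a plunger passes it on the robot's side.
- outlet_block: Aluminium block 110 x 270 x 45 mm on the base plate, holding the syringes' noses; origin at the centre of its underside (rack x = 55, z = 15 mm), axes as the rack's. One of its three ports is blocked, always exactly one; it cannot be seen which. The plunger of that syringe comes up against this block part-way.
- knob_1: White plastic knob on the end of the left (rack y = +80) plunger, 32 mm diameter, 18 mm long. Origin: centre of its flat outer face; z: outward along the plunger, which is pressed along -z and drawn along +z. Below it a 12 mm stem; the syringe's 50 mm finger flange lies 63 mm under the knob's underside when fully drawn out, 18 mm when fully home.
- knob_2: White plastic knob on the end of the middle (rack y = 0) plunger, 32 mm diameter, 18 mm long. Origin: centre of its flat outer face; z: outward along the plunger, which is pressed along -z and drawn along +z. Below it a 12 mm stem; the syringe's 50 mm finger flange lies 63 mm under the knob's underside when fully drawn out, 18 mm when fully home.
- knob_3: White plastic knob on the end of the right (rack y = -80) plunger, 32 mm diameter, 18 mm long. Origin: centre of its flat outer face; z: outward along the plunger, which is pressed along -z and drawn along +z. Below it a 12 mm stem; the syringe's 50 mm finger flange lies 63 mm under the knob's underside when fully drawn out, 18 mm when fully home.
- plunger_1 (a joint): Travel of plunger 1, m: 0 fully drawn out, 0.045 fully home (hard stop); starts at 0 to 0.010. Stays where left. Sound, it slides at a steady 2.5 to 3.5 N. If blocked, it starts as easily, but part-way the resistance climbs by about 1.1 N per mm, and it springs back a little when let go.
- plunger_2 (a joint): Travel of plunger 2, m: 0 fully drawn out, 0.045 fully home (hard stop); starts at 0 to 0.010. Stays where left. Sound, it slides at a steady 2.5 to 3.5 N. If blocked, it starts as easily, but part-way the resistance climbs by about 1.1 N per mm, and it springs back a little when let go.
- plunger_3 (a joint): Travel of plunger 3, m: 0 fully drawn out, 0.045 fully home (hard stop); starts at 0 to 0.010. Stays where left. Sound, it slides at a steady 2.5 to 3.5 N. If blocked, it starts as easily, but part-way the resistance climbs by about 1.1 N per mm, and it springs back a little when let go.
- lever_1 (a point): Top of the free end of syringe 1's stopcock lever, beyond the syringe as seen from the robot. White bar 12 mm wide, 20 mm tall, 62 mm long, turning about a vertical pivot 52 mm from this point (at rack x = 85 mm, y = 80 mm); its top is 100 mm above the bench, its underside 20 mm above the outlet block. Levers are 80 mm apart.
- stopcock_1 (a joint): Angle of lever 1, rad: 0 open (lever along rack +x), 1.571 closed (a quarter turn counter-clockwise from above, lever along rack +y, stop). Starts at 0 to 0.08; friction 0.06 N m, stays where it is left.
- lever_2 (a point): Top of the free end of syringe 2's stopcock lever, beyond the syringe as seen from the robot. White bar 12 mm wide, 20 mm tall, 62 mm long, turning about a vertical pivot 52 mm from this point (at rack x = 85 mm, y = 0 mm); its top is 100 mm above the bench, its underside 20 mm above the outlet block. Levers are 80 mm apart.
- stopcock_2 (a joint): Angle of lever 2, rad: 0 open (lever along rack +x), 1.571 closed (a quarter turn counter-clockwise from above, lever along rack +y, stop). Starts at 0 to 0.08; friction 0.06 N m, stays where it is left.
- lever_3 (a point): Top of the free end of syringe 3's stopcock lever, beyond the syringe as seen from the robot. White bar 12 mm wide, 20 mm tall, 62 mm long, turning about a vertical pivot 52 mm from this point (at rack x = 85 mm, y = -80 mm); its top is 100 mm above the bench, its underside 20 mm above the outlet block. Levers are 80 mm apart.
- stopcock_3 (a joint): Angle of lever 3, rad: 0 open (lever along rack +x), 1.571 closed (a quarter turn counter-clockwise from above, lever along rack +y, stop). Starts at 0 to 0.08; friction 0.06 N m, stays where it is left.
- bottle_a: Bystander: amber glass bottle, 70 dia x 130 tall, left of the rack (mm); origin at the centre of its underside.
- bottle_b: Bystander: amber glass bottle, 64 dia x 120 tall, right of the rack (mm); origin at the centre of its underside.
- beaker: Bystander: glass beaker, 72 dia x 90 tall, on the robot's left (mm); origin at the centre of its underside.
- flask: Bystander: conical glass flask, 84 dia x 128 tall, right of the rack (mm); origin at the centre of its underside.
- tube_rack: Bystander: white test-tube rack with glass tubes, 70 x 180 x 138 tall, on the robot's right (mm); origin at the centre of its underside.
- stopper_a: Bystander: black rubber stopper, 32 dia x 26 tall, on the rack's base below the plungers (mm); origin at the centre of its underside.
- stopper_b: Bystander: black rubber stopper, 32 dia x 26 tall, on the rack's base below the levers (mm); origin at the centre of its underside.

How it is judged:
By the outcome, as a careful person would: the job done as asked, in the order asked, and still so for the second after the job is handed in, with the robot touching nothing.
It also fails if it takes over 72 s, if anything falls off the work surface, if the arm or the gripper's body presses on something with over 40 N, if the wrist force passes 120 N, or if a joint passes its speed limit or range.

## Working session

There is one attempt and no reset: what is moved stays moved. The work goes in short steps, Python scripts to look and compute and a tool call to move; the robot and the scene stay as the last step left them, time stands still between calls to the robot, and variables do not carry over. Pictures are saved under pics/ and viewed, and the job is handed in when it is done.

Besides the shell and the picture viewer there is one more tool, called in YAML: its name, and indented under it one key for each argument. drive_tool: Moves the arm, as the interface text tells. Its arguments: {"type":"object","properties":{"series":{"type":"array"}},"required":["series"]}

```bash
mkdir -p pics
python3 - <<'E'
from station import r, viewer
import cv2, numpy as np
s=r.read_state()
for k,v in s.items(): print(k,np.round(v,3).tolist())
for n in("side","top"):
    c=viewer.read_camera(n)
    cv2.imwrite(f"pics/{n}0.png",cv2.cvtColor(c["color"],cv2.COLOR_RGB2BGR))
    print(n,np.round(c["mtx"],2).tolist(),np.round(c["world_from_camera"],4).tolist())
E
```

```text
clock 0.0
q [-83.371, 20.598, 86.597, -0.001, 72.91, -6.595]
joint_vel [-0.079, -0.038, -0.046, 0.03, -0.078, -0.06]
joint_torque [-0.003, -51.538, -27.072, 0.067, 0.035, -0.0]
eef_pos [0.137, -0.583, 0.247]
orientation [[0.973, 0.229, -0.0], [0.229, -0.973, 0.002], [0.0, -0.002, -1.0]]
contact_force [-0.452, 0.304, -0.122]
wrist_torque [0.052, 0.004, -0.022]
width 0.087
side [[388.87, 0.0, 277.76], [0.0, 388.87, 216.59], [0.0, 0.0, 1.0]] [[-0.9907, -0.0729, 0.1145, 0.3838], [-0.1355, 0.4733, -0.8704, 0.8259], [0.0093, -0.8779, -0.4788, 0.6922], [0.0, 0.0, 0.0, 1.0]]
top [[389.16, 0.0, 278.13], [0.0, 389.16, 209.94], [0.0, 0.0, 1.0]] [[-0.0251, -0.9981, 0.0556, 0.4158], [-0.9996, 0.0242, -0.0171, -0.0063], [0.0157, -0.056, -0.9983, 1.2992], [0.0, 0.0, 0.0, 1.0]]
```

View pics/side0.png

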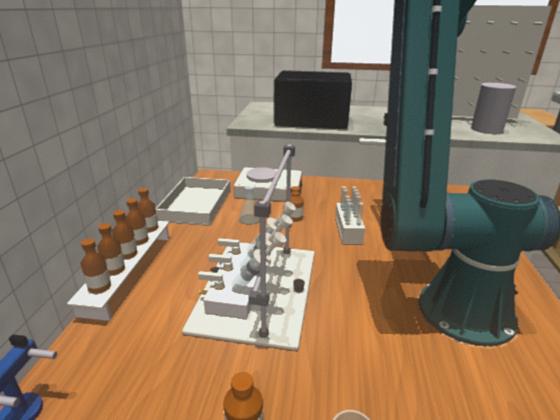

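View pics/top0.png

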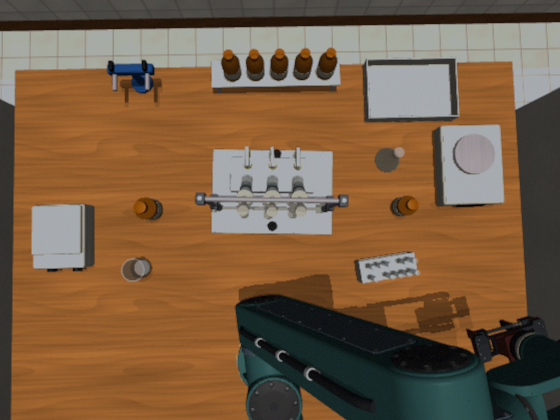

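The side view shows the rack at about x 190-315, y 145-340. The top view shows the base plate at about x 211-333, y 150-234, with bar, knobs and levers on it. I'll enlarge both.

Run:
```python
import cv2
a=cv2.imread("pics/top0.png")[140:245,190:360]; cv2.imwrite("pics/topz.png",cv2.resize(a,None,fx=4.7,fy=4.7,interpolation=cv2.INTER_CUBIC))
a=cv2.imread("pics/side0.png")[140:345,180:330]; cv2.imwrite("pics/sidez.png",cv2.resize(a,None,fx=2.9,fy=2.9,interpolation=cv2.INTER_CUBIC))
```

```text
(no output)
```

View pics/topz.png

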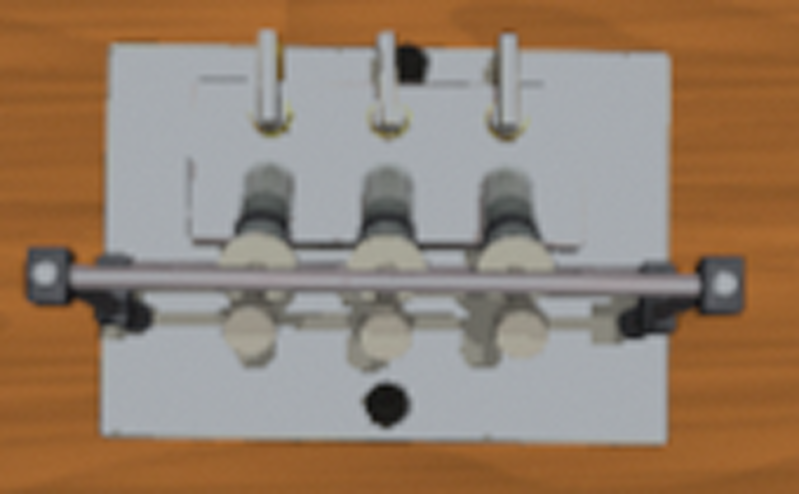

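View pics/sidez.png

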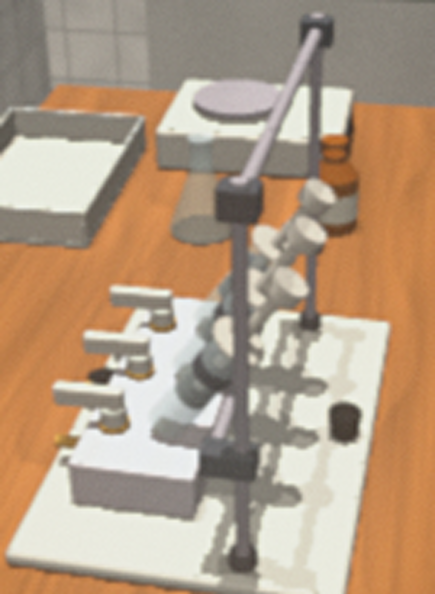

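```bash
cat > h.py <<'E'
import numpy as np, cv2
from station import r, viewer
def cam(n,save=None):
    c=viewer.read_camera(n)
    if save: cv2.imwrite(f"pics/{save}.png",cv2.cvtColor(c["color"],cv2.COLOR_RGB2BGR))
    return c
def ray(c,uv):
    T=c["world_from_camera"]; d=np.linalg.inv(c["mtx"])@[uv[0],uv[1],1.]
    return T[:3,3],T[:3,:3]@(d/np.linalg.norm(d))
def onz(c,uv,z):
    o,d=ray(c,uv); return o+d*(z-o[2])/d[2]
def tri(c1,u1,c2,u2):
    A=np.zeros((3,3));b=np.zeros(3)
    L=[]
    for c,u in((c1,u1),(c2,u2)):
        o,d=ray(c,u);P=np.eye(3)-np.outer(d,d);A+=P;b+=P@o;L.append((o,d))
    p=np.linalg.solve(A,b)
    n=np.cross(L[0][1],L[1][1]);n/=np.linalg.norm(n)
    return p,float((L[1][0]-L[0][0])@n)
def proj(c,p):
    q=np.linalg.inv(c["world_from_camera"])@np.r_[p,1]; q=c["mtx"]@q[:3]; return q[:2]/q[2]
E
python3 - <<'E'
import numpy as np,cv2
from h import *
t=cam("top");s=cam("side")
import pickle; pickle.dump((t,s),open("cams.pkl","wb"))
z=lambda u,v:(190+u/4.7-.4,140+v/4.7-.4)
P=[onz(t,z(*u),.015) for u in((110,44),(669,54),(102,434),(668,442))]
print("plate",np.round(P,4).tolist(),np.mean(P,0))
for a,b in((0,1),(2,3)):
    d=P[a]-P[b];print(np.linalg.norm(d),np.arctan2(-d[0],d[1]))
for a,b in((0,2),(1,3)):
    d=P[a]-P[b];print(np.linalg.norm(d),np.arctan2(d[1],d[0]))
R=[onz(t,z(*u),.36) for u in((45,272),(725,283))]; d=R[0]-R[1]
print("rods",R,np.linalg.norm(d),np.arctan2(-d[0],d[1]))
L=[onz(t,z(*u),.1) for u in((267,32),(386,34),(509,36))]; print("lev tips",np.round(L,4).tolist())
a=t["color"][195:235,230:315];a=cv2.resize(a,None,fx=9,fy=9,interpolation=cv2.INTER_CUBIC);cv2.imwrite("pics/kt.png",a[:,:,::-1])
a=s["color"][185:285,240:310];a=cv2.resize(a,None,fx=6,fy=6,interpolation=cv2.INTER_CUBIC);cv2.imwrite("pics/ks.png",a[:,:,::-1])
E
```

```text
plate [[0.6957, 0.1833, 0.015], [0.6798, -0.2129, 0.015], [0.4203, 0.1932, 0.015], [0.4047, -0.2032, 0.015]] [ 0.55011444 -0.00990686  0.015     ]
0.39649257281079 -0.039871569404831726
0.3966485928848089 -0.039272839425949335
0.2755675451285541 -0.03601473356398166
0.27533070765842266 -0.035445005003613764
rods [array([0.5028656 , 0.16750754, 0.36      ]), array([ 0.48885518, -0.18245294,  0.36      ])] 0.3502408178234623 -0.040012915091224704
lev tips [[0.6829, 0.0669, 0.1], [0.6799, -0.0118, 0.1], [0.6767, -0.0933, 0.1]]
```

View pics/kt.png

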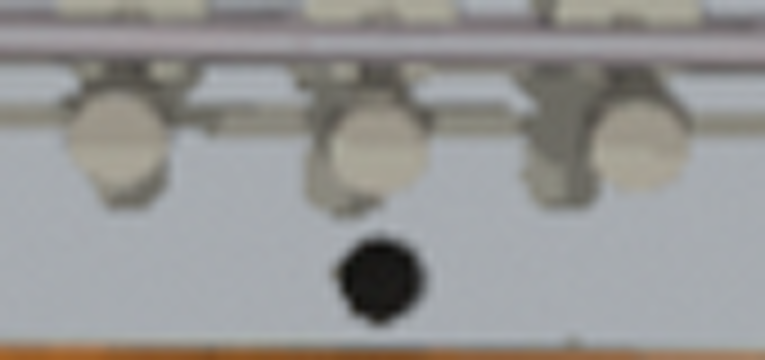

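View pics/ks.png

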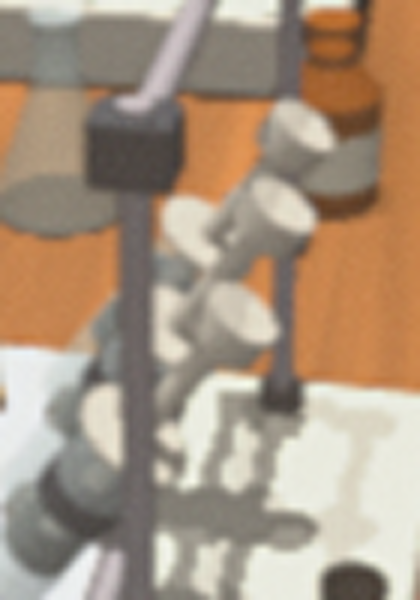

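Run:
```python
import numpy as np,pickle
from h import *
t,s=pickle.load(open("cams.pkl","rb"))
T=[(230+u/9-.45,195+v/9-.45) for u,v in((118,146),(379,155),(641,152))]
S=[(240+u/6-.42,185+v/6-.42) for u,v in((245,314),(287,210),(303,132))]
y=-.039;O=np.array([.548,-.0099,0]);R=np.array([[np.cos(y),-np.sin(y),0],[np.sin(y),np.cos(y),0],[0,0,1]])
ax=R@[-np.sin(np.radians(35)),0,np.cos(np.radians(35))]; print(ax)
for a,b in zip(T,S):
    p,e=tri(t,a,s,b); l=R.T@(p-O); print(np.round(p,4),"gap",round(e*1e3,1),"rack",np.round(l*1e3,1),"axis x@z=0.3:",1e3*(l[0]+(l[2]-.3)*np.tan(np.radians(35))))
# side checks: plate corners
z=lambda u,v:(180+u/2.9-.4,140+v/2.9-.4)
for uv in((8,560),(388,322)): p=onz(s,z(*uv),.015);print("side plate",p,R.T@(p-O))
# lever tips in side (top of end)
for uv in((54,384),(84,334),(111,289)): p=onz(s,z(*uv),.1);print("lev",p,R.T@(p-O))
# rod clamp tops / bar
for uv in ((239,182),(316,16)): p=onz(s,z(*uv),.36);print("rod",p,R.T@(p-O))
```

```text
[-0.57314029  0.02236381  0.81915204]
[0.4759 0.0733 0.2258] gap -0.5 rack [-75.3  80.3 225.8] axis x@z=0.3: -127.2076079223119
[ 0.4701 -0.0067  0.2278] gap 1.5 rack [-7.800e+01  2.000e-01  2.278e+02] axis x@z=0.3: -128.53089978992472
[ 0.4707 -0.0873  0.2228] gap -1.2 rack [-74.2 -80.3 222.8] axis x@z=0.3: -128.31618433146642
side plate [0.68975754 0.19186215 0.015     ] [0.13378301 0.20713588 0.015     ]
side plate [ 0.40496921 -0.20108959  0.015     ] [-0.13546753 -0.196621    0.015     ]
lev [0.68365551 0.06810327 0.1       ] [0.132511   0.08323318 0.1       ]
lev [ 0.68022044 -0.00997734  0.1       ] [0.13212291 0.00507801 0.1       ]
lev [ 0.67669589 -0.09009183  0.1       ] [ 0.13172471 -0.07511298  0.1       ]
rod [0.50067979 0.17034597 0.36      ] [-0.05431204  0.17826389  0.36      ]
rod [ 0.48893563 -0.18069782  0.36      ] [-0.05236003 -0.17297087  0.36      ]
```

```bash
cat >> h.py <<'E'
from scipy.spatial.transform import Rotation as Rot
yw=-.039;O=np.array([.548,-.0099,0])
R=Rot.from_euler('z',yw).as_matrix()
ax=R@[-np.sin(np.radians(35)),0,np.cos(np.radians(35))]
Rt=np.column_stack([np.cross(-R[:,1],-ax),-R[:,1],-ax])
def face(i,d=0): # knob face est + d along axis out
    z=[0,.2258,.2268,.2230][i]
    return O+R@[-.128-(z-.3)*np.tan(np.radians(35)),[0,.08,0,-.08][i],z]+ax*d
def go(p,Rg=Rt):
    s=r.read_state(); d=(np.asarray(p)-s["eef_pos"])*1e3
    w=Rot.from_matrix(Rg@np.array(s["orientation"]).T).as_rotvec()
    print("t",s["clock"],"shift",np.round(d,1),"rot",np.round(w,4),"F",np.round(s["contact_force"],2))
E
python3 - <<'E'
from h import *
t=face(3,.135); print(t,face(3,.055)); go(t); go([.27,-.35,.40])
E
```

```text
[ 0.39347917 -0.08393151  0.33358553] [ 0.43933039 -0.08572061  0.26805336]
t 0.2 shift [256.3 499.8  86.5] rot [ 0.0575 -0.6098 -0.2617] F [-0.69 -0.28 -0.78]
t 0.2 shift [132.8 233.7 152.9] rot [ 0.0575 -0.6098 -0.2617] F [-0.69 -0.28 -0.78]
```

drive_tool:
  series:
    - [[20, 40, 40, 0.006, -0.06, -0.026, 0], [45, 85, 80, 0.012, -0.12, -0.052, 0], [70, 130, 115, 0.018, -0.18, -0.078, 0], [95, 170, 140, 0.024, -0.24, -0.104, 0], [115, 205, 150, 0.03, -0.3, -0.13, 0]]

```text
clock: 0.7
eef_pos: [0.2385, -0.4029, 0.387]
orientation: [[0.949, 0.096, 0.299], [0.097, -0.995, 0.009], [0.299, 0.02, -0.954]]
contact_force: [-0.5, 0.2, -0.2]
width: 0.0513
```

Run:
```python
from h import *
s=r.read_state(); print(np.round(s["q"],1),np.round(s["eef_pos"],3),s["width"])
go(face(3,.135)+[0,0,.04]);go(face(3,.135))
```

```text
[-81.3  -0.   95.2  17.4  83.    1.2] [ 0.238 -0.403  0.387] 0.0512880241327713
t 0.7 shift [155.  318.9 -13.5] rot [ 0.0288 -0.3069 -0.1305] F [-0.49  0.16 -0.17]
t 0.7 shift [155.  318.9 -53.5] rot [ 0.0288 -0.3069 -0.1305] F [-0.49  0.16 -0.17]
```

drive_tool:
  series:
    - [[20, 45, 0, 0.006, -0.06, -0.026, 0], [45, 90, 0, 0.012, -0.12, -0.052, 0], [70, 135, 0, 0.018, -0.18, -0.078, 0], [95, 180, 0, 0.024, -0.24, -0.104, 0], [115, 225, -5, 0.029, -0.307, -0.13, 0]]

```text
clock: 1.2
eef_pos: [0.3525, -0.1805, 0.3831]
orientation: [[0.816, -0.041, 0.576], [-0.033, -0.999, -0.024], [0.577, 0.001, -0.817]]
contact_force: [0.8, 0.5, 0.0]
width: 0.0117
```

Run:
```python
from h import *
s=r.read_state(); print(np.round(s["q"],1),np.round(s["joint_vel"],1),np.round(s["eef_pos"],3),s["width"])
go(face(3,.135));go(face(3,.055))
```

```text
[-67.1 -19.  116.8  33.9  69.2  16.5] [ 43.9 -37.4  46.4  32.6 -45.4  36. ] [ 0.353 -0.18   0.383] 0.011749345090098702
t 1.2 shift [ 40.9  96.5 -49.5] rot [0.0007 0.0037 0.0016] F [0.8  0.48 0.  ]
t 1.2 shift [  86.8   94.7 -115.1] rot [0.0007 0.0037 0.0016] F [0.8  0.48 0.  ]
```

drive_tool:
  series:
    - [[10, 22, -10, 0, 0.001, 0, 0], [20, 45, -20, 0, 0.002, 0, 0], [30, 70, -30, 0, 0.004, 0, 0], [41, 96, -50, 0, 0.004, 0.001, 0], [41, 96, -50, 0.001, 0.004, 0.002, 0]]

```text
clock: 1.7
eef_pos: [0.3923, -0.0787, 0.3302]
orientation: [[0.821, -0.03, 0.57], [-0.026, -1.0, -0.014], [0.57, -0.004, -0.822]]
contact_force: [0.0, 0.5, -1.1]
width: 0.0007
```

Run:
```python
from h import *
s=r.read_state(); print(np.round(s["q"],1),np.round(s["joint_vel"],1),np.round(s["eef_pos"],3),s["width"])
go(face(3,.135));go(face(3,.04))
cam("side","s1");cam("top","t1")
```

```text
[-41.1 -18.9 124.1  28.2  50.4  37.1] [-7.7  0.3 -3.6  2.1  4.8 -7.6] [ 0.392 -0.079  0.33 ] 0.0006873176218415244
t 1.7 shift [ 1.1 -5.2  3.4] rot [-0.0038 -0.0041 -0.0093] F [ 0.    0.46 -1.08]
t 1.7 shift [ 55.6  -7.3 -74.5] rot [-0.0038 -0.0041 -0.0093] F [ 0.    0.46 -1.08]
```

View pics/s1.png

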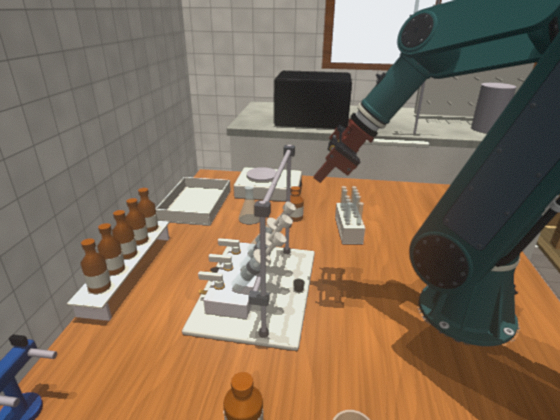

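The closed fingers (tip near pixel 320,178) point along the plunger axis at knob_3 (290,208), well clear of the bar. I'll move to 15 mm off the face.

drive_tool:
  series:
    - [[14, -4, -18, -0.001, -0.001, -0.003, 0], [28, -7, -37, -0.002, -0.002, -0.005, 0], [42, -7, -56, -0.003, -0.003, -0.009, 0], [56, -7, -74, -0.004, -0.004, -0.009, 0], [56, -7, -74, -0.004, -0.004, -0.009, 0]]

```text
clock: 2.3
eef_pos: [0.4497, -0.0922, 0.2576]
orientation: [[0.818, -0.047, 0.573], [-0.037, -0.999, -0.029], [0.574, 0.002, -0.819]]
contact_force: [0.7, 0.1, -0.0]
width: 0.0004
```

```bash
cat >> h.py <<'E'
def st(i=None):
    s=r.read_state(); F=np.array(s["contact_force"]); p=np.array(s["eef_pos"]); tip=p+np.array(s["orientation"])[:,2]*.025
    print("t",round(s["clock"],2),"F",np.round(F,2),"Fax",round(F@ax,2),"w",round(s["width"],4))
    if i:
        l=R.T@(tip-face(i)); print("tip-face: lat x',y",np.round([(tip-face(i))@(R@[np.cos(np.radians(35)),0,np.sin(np.radians(35))])*1e3,l[1]*1e3],1),"axial",round((tip-face(i))@ax*1e3,2))
E
python3 - <<'E'
from h import *
st(3);go(face(3,.04))
cam("side","s2");cam("top","t2")
a=cv2.imread("pics/s2.png")[160:260,230:350];b=cv2.imread("pics/t2.png")[160:240,230:330]
cv2.imwrite("pics/z2.png",np.hstack([cv2.resize(a,(480,400)),cv2.resize(b,(320,400))][:1]))
cv2.imwrite("pics/z2t.png",cv2.resize(b,(600,480)))
E
```

```text
t 2.3 F [ 0.73  0.14 -0.04] Fax -0.45 w 0.0004
tip-face: lat x',y [ 2.8 -6.2] axial 15.35
t 2.3 shift [-1.8  6.2 -1.9] rot [0.0022 0.0006 0.0079] F [ 0.73  0.14 -0.04]
```

View pics/z2.png

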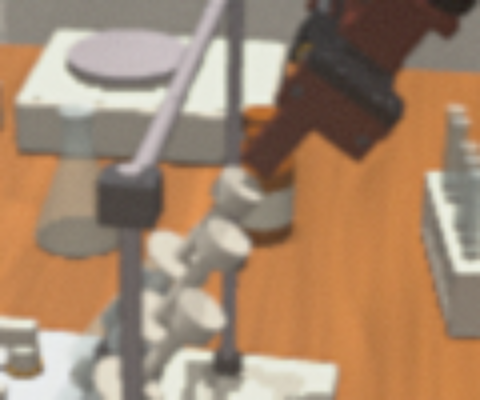

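View pics/z2t.png

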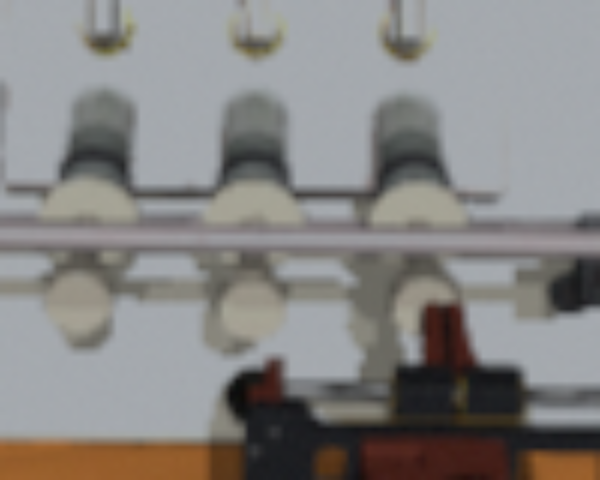

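drive_tool:
  series:
    - [[-2, 6, -2, 0.002, 0.001, 0.008, 0], [-2, 6, -2, 0.002, 0.001, 0.008, 0], [1, 6, -6, 0.002, 0.001, 0.008, 0], [4, 6, -10, 0.002, 0.001, 0.008, 0], [4, 6, -10, 0.002, 0.001, 0.008, 0]]

```text
clock: 2.9
eef_pos: [0.4535, -0.0857, 0.2489]
orientation: [[0.818, -0.038, 0.574], [-0.03, -0.999, -0.023], [0.575, 0.001, -0.818]]
contact_force: [0.6, -0.1, -0.8]
width: -0.0
```

Run:
```python
from h import *
st(3);go(face(3,.025))
```

```text
t 2.9 F [ 0.6  -0.1  -0.81] Fax -1.01 w -0.0
tip-face: lat x',y [0.7 0.6] axial 6.18
t 2.9 shift [ 3.  -0.7 -5.4] rot [ 0.001   0.0013 -0.0011] F [ 0.6  -0.1  -0.81]
```

drive_tool:
  series:
    - [[0.6, -0.1, -0.9, 0, 0, 0, 0], [1.2, -0.2, -1.8, 0, 0, 0, 0], [1.8, -0.4, -2.7, 0, 0, 0, 0], [2.4, -0.5, -3.6, 0, 0, 0, 0], [3, -0.7, -4.5, 0, 0, 0, 0]]

```text
clock: 3.4
eef_pos: [0.4565, -0.0862, 0.2443]
orientation: [[0.818, -0.038, 0.574], [-0.03, -0.999, -0.022], [0.575, 0.001, -0.818]]
contact_force: [-1.8, 1.3, 1.8]
width: 0.0007
```

drive_tool:
  series:
    - [[0.6, 0, -0.8, 0, 0, 0, 0], [1.1, 0, -1.6, 0, 0, 0, 0], [1.7, 0, -2.5, 0, 0, 0, 0], [2.3, -0.1, -3.3, 0, 0, 0, 0], [2.9, -0.1, -4.1, 0, 0, 0, 0]]

```text
clock: 3.9
eef_pos: [0.4595, -0.0863, 0.2402]
orientation: [[0.818, -0.038, 0.574], [-0.03, -0.999, -0.022], [0.575, 0.001, -0.818]]
contact_force: [-1.1, 0.9, 1.7]
width: 0.0005
```

Run:
```python
from h import *
st(3)
```

```text
t 3.9 F [-1.11  0.94  1.7 ] Fax 2.05 w 0.0005
tip-face: lat x',y [0.5 0.2] axial -4.41
```

drive_tool:
  series:
    - [[0.6, 0, -0.8, 0, 0, 0, 0], [1.1, 0, -1.6, 0, 0, 0, 0], [1.7, 0, -2.5, 0, 0, 0, 0], [2.3, -0.1, -3.3, 0, 0, 0, 0], [2.9, -0.1, -4.1, 0, 0, 0, 0]]

```text
clock: 4.4
eef_pos: [0.4624, -0.0865, 0.236]
orientation: [[0.818, -0.038, 0.574], [-0.03, -0.999, -0.022], [0.575, 0.001, -0.819]]
contact_force: [-1.5, 0.1, 1.3]
width: 0.0005
```

Run:
```python
from h import *
st(3)
```

```text
t 4.4 F [-1.48  0.14  1.35] Fax 1.96 w 0.0005
tip-face: lat x',y [0.6 0.2] axial -9.52
```

drive_tool:
  series:
    - [[0.6, 0, -0.8, 0, 0, 0, 0], [1.1, 0, -1.6, 0, 0, 0, 0], [1.7, 0, -2.5, 0, 0, 0, 0], [2.3, -0.1, -3.3, 0, 0, 0, 0], [2.9, -0.1, -4.1, 0, 0, 0, 0]]

```text
clock: 4.9
eef_pos: [0.4653, -0.0866, 0.2318]
orientation: [[0.818, -0.038, 0.574], [-0.03, -0.999, -0.022], [0.575, 0.001, -0.818]]
contact_force: [-3.2, 0.2, 3.3]
width: 0.0004
```

drive_tool:
  series:
    - [[0.6, 0, -0.8, 0, 0, 0, 0], [1.1, 0, -1.6, 0, 0, 0, 0]]

```text
clock: 5.1
eef_pos: [0.4664, -0.0866, 0.2302]
orientation: [[0.818, -0.038, 0.574], [-0.03, -0.999, -0.022], [0.575, 0.001, -0.818]]
contact_force: [-3.6, -0.0, 5.4]
width: 0.0008
```

drive_tool:
  series:
    - [[0, 0, 0, 0, 0, 0, 0]]

```text
clock: 5.2
eef_pos: [0.4665, -0.0866, 0.2302]
orientation: [[0.818, -0.038, 0.574], [-0.03, -0.999, -0.022], [0.575, 0.001, -0.818]]
contact_force: [-2.3, 0.1, 2.2]
width: 0.0008
```

Run:
```python
from h import *
for _ in range(3): st(3)
```

```text
t 5.2 F [-2.27  0.12  2.2 ] Fax 3.11 w 0.0008
tip-face: lat x',y [0.5 0.2] axial -16.61
t 5.2 F [-2.27  0.12  2.2 ] Fax 3.11 w 0.0008
tip-face: lat x',y [0.5 0.2] axial -16.61
t 5.2 F [-2.27  0.12  2.2 ] Fax 3.11 w 0.0008
tip-face: lat x',y [0.5 0.2] axial -16.61
```

drive_tool:
  series:
    - [[0.6, 0, -0.8, 0, 0, 0, 0]]

```text
clock: 5.3
eef_pos: [0.467, -0.0866, 0.2294]
orientation: [[0.818, -0.038, 0.574], [-0.03, -0.999, -0.023], [0.575, 0.001, -0.818]]
contact_force: [-4.7, 0.2, 5.1]
width: 0.0002
```

Run:
```python
from h import *
st(3)
```

```text
t 5.3 F [-4.65  0.15  5.14] Fax 6.88 w 0.0002
tip-face: lat x',y [0.5 0.2] axial -17.58
```

Knob_3 resists with 2.0, 4.5, 6.5 and 6.9 N as it moves, so it is the blocked one. I stop pushing there, back off, open, and grasp the knob to draw it out.

drive_tool:
  series:
    - [[-4, 0.2, 6, 0, 0, 0, 0], [-9, 0.4, 13, 0, 0, 0, 0], [-14, 0.6, 20, 0, 0, 0, 50], [-14, 0.6, 20, 0, 0, 0, 50], [-14, 0.6, 20, 0, 0, 0, 50]]

```text
clock: 5.8
eef_pos: [0.4531, -0.0862, 0.25]
orientation: [[0.817, -0.038, 0.575], [-0.03, -0.999, -0.023], [0.576, 0.002, -0.818]]
contact_force: [-0.4, -0.2, -0.1]
width: 0.0211
```

drive_tool:
  series:
    - [[0, 0, 0, 0, 0, 0, 50], [0, 0, 0, 0, 0, 0, 50], [0, 0, 0, 0, 0, 0, 50]]

```text
clock: 6.1
eef_pos: [0.4531, -0.0862, 0.2498]
orientation: [[0.817, -0.038, 0.575], [-0.03, -0.999, -0.023], [0.575, 0.002, -0.818]]
contact_force: [0.2, -0.1, 0.0]
width: 0.045
```

Run:
```python
from h import *
st(3); go(face(3,-.017+.004)-ax*.002)
s=cam("side","s3");t=cam("top","t3")
a=cv2.imread("pics/s3.png")[180:260,240:350];b=cv2.imread("pics/t3.png")[160:240,230:330]
cv2.imwrite("pics/z3.png",cv2.resize(a,(770,560),interpolation=cv2.INTER_CUBIC))
cv2.imwrite("pics/z3t.png",cv2.resize(b,(600,480),interpolation=cv2.INTER_CUBIC))
```

```text
t 6.1 F [ 0.21 -0.09  0.01] Fax -0.12 w 0.045
tip-face: lat x',y [0.9 0. ] axial 7.17
t 6.1 shift [ 26.3  -1.1 -39.1] rot [ 0.0018  0.0022 -0.0009] F [ 0.21 -0.09  0.01]
```

View pics/z3.png

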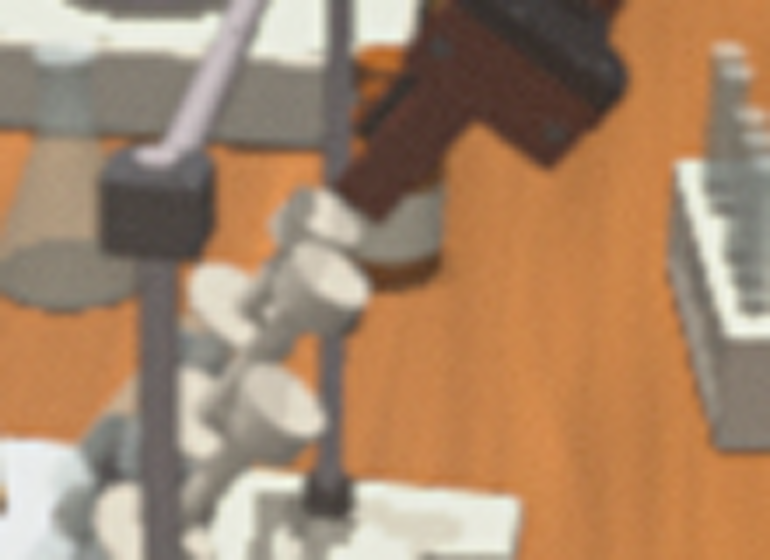

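View pics/z3t.png

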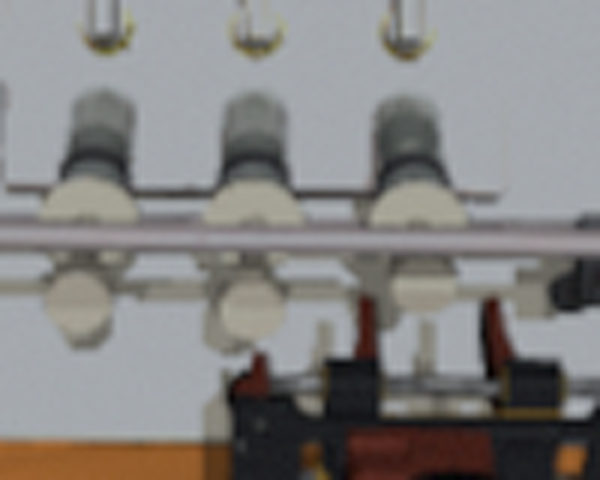

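The fingers straddle knob_3 (fingers at x 365 and 495, knob at 424, in the zoomed top view). I'll advance and close.

drive_tool:
  series:
    - [[6, -0.3, -9, 0, 0, 0, 48], [12, -0.5, -18, 0, 0, 0, 48], [18, -0.8, -27, 0, 0, 0, 48], [26, -1, -39, 0.001, 0.002, 0, 48], [26, -1, -39, 0.001, 0.002, 0, 48]]

```text
clock: 6.7
eef_pos: [0.4792, -0.087, 0.2096]
orientation: [[0.82, -0.038, 0.572], [-0.031, -0.999, -0.021], [0.572, -0.0, -0.82]]
contact_force: [0.3, 0.1, 0.5]
width: 0.0482
```

drive_tool:
  series:
    - [[0, 0, 0, 0, 0, 0, 20], [0, 0, 0, 0, 0, 0, 20], [0, 0, 0, 0, 0, 0, 20], [0, 0, 0, 0, 0, 0, 20]]

```text
clock: 7.1
eef_pos: [0.479, -0.0866, 0.21]
orientation: [[0.819, -0.037, 0.572], [-0.031, -0.999, -0.021], [0.572, -0.001, -0.82]]
contact_force: [0.1, 3.2, 2.6]
width: 0.0313
```

Run:
```python
from h import *
st(3)
```

```text
t 7.1 F [0.14 3.15 2.59] Fax 2.11 w 0.0313
tip-face: lat x',y [-0.8  0.7] axial -40.36
```

drive_tool:
  series:
    - [[-1.1, 0, 1.6, 0, 0, 0, 20], [-2.3, 0, 3.3, 0, 0, 0, 20], [-3.4, 0, 4.9, 0, 0, 0, 20], [-4.6, 0, 6.6, 0, 0, 0, 20], [-5.7, 0, 8.2, 0, 0, 0, 20]]

```text
clock: 7.6
eef_pos: [0.4732, -0.0864, 0.2183]
orientation: [[0.819, -0.037, 0.572], [-0.031, -0.999, -0.02], [0.572, -0.001, -0.82]]
contact_force: [3.1, 3.8, -2.1]
width: 0.0313
```

drive_tool:
  series:
    - [[-0.6, 0, 0.8, 0, 0, 0, 20], [-1.1, 0, 1.6, 0, 0, 0, 20], [-1.7, 0, 2.5, 0, 0, 0, 20], [-2.3, 0.1, 3.3, 0, 0, 0, 20], [-2.9, 0.1, 4.1, 0, 0, 0, 20]]

```text
clock: 8.1
eef_pos: [0.4703, -0.0863, 0.2225]
orientation: [[0.819, -0.037, 0.572], [-0.031, -0.999, -0.02], [0.572, -0.001, -0.82]]
contact_force: [2.3, 3.5, -2.0]
width: 0.031
```

Run:
```python
from h import *
st(3)
```

```text
t 8.1 F [ 2.28  3.5  -2.03] Fax -2.89 w 0.031
tip-face: lat x',y [-0.8  0.7] axial -25.1
```

drive_tool:
  series:
    - [[-0.6, 0, 0.8, 0, 0, 0, 20], [-1.1, 0, 1.6, 0, 0, 0, 20], [-1.7, 0, 2.5, 0, 0, 0, 20], [-2.3, 0.1, 3.3, 0, 0, 0, 20], [-2.9, 0.1, 4.1, 0, 0, 0, 20]]

```text
clock: 8.6
eef_pos: [0.4674, -0.0862, 0.2267]
orientation: [[0.819, -0.037, 0.572], [-0.031, -0.999, -0.02], [0.572, -0.001, -0.82]]
contact_force: [2.2, 3.7, -1.5]
width: 0.0313
```

drive_tool:
  series:
    - [[-0.6, 0, 0.8, 0, 0, 0, 20], [-1.1, 0, 1.6, 0, 0, 0, 20], [-1.7, 0, 2.5, 0, 0, 0, 20]]

```text
clock: 8.9
eef_pos: [0.4656, -0.0861, 0.2292]
orientation: [[0.819, -0.037, 0.572], [-0.031, -0.999, -0.02], [0.572, -0.002, -0.82]]
contact_force: [2.9, 3.8, -1.6]
width: 0.0314
```

drive_tool:
  series:
    - [[-0.6, 0, 0.8, 0, 0, 0, 20], [-1.1, 0, 1.6, 0, 0, 0, 20], [-1.7, 0, 2.5, 0, 0, 0, 20]]

```text
clock: 9.2
eef_pos: [0.464, -0.0861, 0.2311]
orientation: [[0.82, -0.038, 0.571], [-0.032, -0.999, -0.019], [0.572, -0.003, -0.821]]
contact_force: [27.5, 2.1, -31.0]
width: 0.0312
```

drive_tool:
  series:
    - [[-0.6, 0, 0.8, 0, 0, 0, 20], [-1.1, 0, 1.6, 0, 0, 0, 20], [-1.7, 0, 2.5, 0, 0, 0, 20]]

```text
clock: 9.5
eef_pos: [0.4624, -0.086, 0.2321]
orientation: [[0.822, -0.038, 0.569], [-0.033, -0.999, -0.018], [0.569, -0.004, -0.822]]
contact_force: [25.5, 0.6, -32.4]
width: 0.0312
```

Run:
```python
from h import *
st(3)
```

```text
t 9.5 F [ 25.52   0.62 -32.42] Fax -41.17 w 0.0312
tip-face: lat x',y [-1.9  0.7] axial -12.69
```

Hard outer stop reached (force jumped from about 3 to 41 N). I'll release now.

drive_tool:
  series:
    - [[0, 0, 0, 0, 0, 0, 50], [0, 0, 0, 0, 0, 0, 50], [0, 0, 0, 0, 0, 0, 50], [0, 0, 0, 0, 0, 0, 50]]

```text
clock: 9.9
eef_pos: [0.4624, -0.0863, 0.2324]
orientation: [[0.821, -0.038, 0.569], [-0.033, -0.999, -0.019], [0.57, -0.003, -0.822]]
contact_force: [-0.3, -0.2, -0.3]
width: 0.0499
```

Run:
```python
from h import *
st(3); go(face(3,.08)); go(face(2,.08)); go(face(2,.04))
```

```text
t 9.9 F [-0.29 -0.2  -0.25] Fax -0.04 w 0.0499
tip-face: lat x',y [-1.6  0.4] axial -12.45
t 9.9 shift [-37.4   1.2  56.1] rot [-0.0036 -0.0045 -0.0008] F [-0.29 -0.2  -0.25]
t 9.9 shift [-37.   81.2  59.9] rot [-0.0036 -0.0045 -0.0008] F [-0.29 -0.2  -0.25]
t 9.9 shift [-14.1  80.3  27.1] rot [-0.0036 -0.0045 -0.0008] F [-0.29 -0.2  -0.25]
```

drive_tool:
  series:
    - [[-7, 0, 11, 0, 0, 0, 50], [-16, 0, 24, 0, 0, 0, 50], [-26, 0, 39, 0, 0, 0, 50], [-37, 1, 57, -0.001, -0.002, 0, 0], [-37, 1, 57, -0.003, -0.004, -0.001, 0]]

```text
clock: 10.4
eef_pos: [0.4257, -0.0861, 0.2917]
orientation: [[0.816, -0.04, 0.576], [-0.031, -0.999, -0.025], [0.577, 0.003, -0.817]]
contact_force: [-0.5, -1.2, -0.0]
width: 0.0372
```

drive_tool:
  series:
    - [[0, 20, 0, 0, 0, 0, 0], [0, 40, 0, 0, 0, 0, 0], [0, 60, 1, 0, 0, 0, 0], [0, 80, 2, 0, 0, 0, 0], [0, 80, 2, 0, 0, 0, 0]]

```text
clock: 10.9
eef_pos: [0.4254, -0.0038, 0.293]
orientation: [[0.817, -0.036, 0.576], [-0.028, -0.999, -0.022], [0.576, 0.002, -0.817]]
contact_force: [-0.1, -0.8, 0.5]
width: 0.0009
```

Run:
```python
from h import *
st(2); go(face(2,.08)); go(face(2,.04))
t=cam("top","t4")
b=cv2.imread("pics/t4.png")[140:240,210:350]
cv2.imwrite("pics/z4t.png",cv2.resize(b,(770,550),interpolation=cv2.INTER_CUBIC))
```

```text
t 10.9 F [-0.11 -0.81  0.53] Fax 0.48 w 0.0009
tip-face: lat x',y [0.4 1.3] axial 55.61
t 10.9 shift [ 0.1 -1.3 -0.7] rot [ 0.0026  0.0031 -0.0035] F [-0.11 -0.81  0.53]
t 10.9 shift [ 23.   -2.2 -33.4] rot [ 0.0026  0.0031 -0.0035] F [-0.11 -0.81  0.53]
```

View pics/z4t.png

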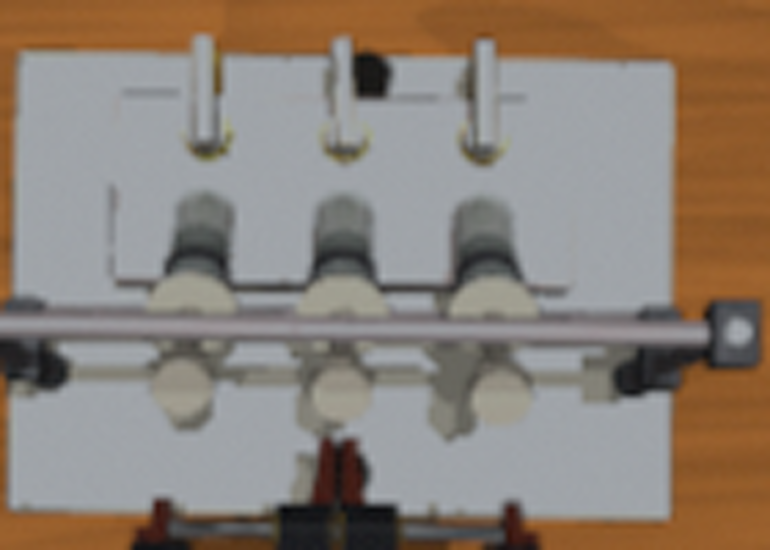

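Knob_3 is now the furthest out (500,398), and the closed fingers (338,460) line up with knob_2 (340,392). I'll go down to it.

drive_tool:
  series:
    - [[7, -1, -10, 0.001, 0.001, -0.002, 0], [14, -2, -20, 0.002, 0.002, -0.003, 0], [20, -2, -30, 0.003, 0.003, -0.004, 0], [25, -2, -37, 0.003, 0.003, -0.004, 0], [25, -2, -37, 0.003, 0.003, -0.004, 0]]

```text
clock: 11.45
eef_pos: [0.4507, -0.0075, 0.2549]
orientation: [[0.82, -0.041, 0.572], [-0.034, -0.999, -0.023], [0.572, -0.0, -0.82]]
contact_force: [-0.3, 0.2, -0.2]
width: 0.0004
```

drive_tool:
  series:
    - [[0.6, 0, -0.8, 0, 0, 0, 0], [1.1, 0, -1.6, 0, 0, 0, 0], [1.7, 0, -2.5, 0, 0, 0, 0], [2.3, -0.1, -3.3, 0, 0, 0, 0], [2.9, -0.1, -4.1, 0, 0, 0, 0]]

```text
clock: 11.95
eef_pos: [0.4537, -0.0076, 0.251]
orientation: [[0.819, -0.041, 0.572], [-0.033, -0.999, -0.023], [0.572, -0.0, -0.82]]
contact_force: [0.1, 0.1, 0.8]
width: 0.0003
```

Run:
```python
from h import *
st(2)
```

```text
t 11.95 F [0.08 0.13 0.79] Fax 0.6 w 0.0003
tip-face: lat x',y [-0.6 -1.4] axial 4.91
```

drive_tool:
  series:
    - [[1.1, 0.2, -1.6, 0, 0, 0, 0], [2.3, 0.4, -3.3, 0, 0, 0, 0], [3.4, 0.6, -4.9, 0, 0, 0, 0], [4.6, 0.8, -6.6, 0, 0, 0, 0], [5.7, 0.8, -8.2, 0, 0, 0, 0]]

```text
clock: 12.45
eef_pos: [0.4597, -0.0068, 0.2428]
orientation: [[0.819, -0.041, 0.572], [-0.033, -0.999, -0.023], [0.573, 0.0, -0.82]]
contact_force: [-0.2, -2.0, 1.7]
width: 0.0004
```

drive_tool:
  series:
    - [[1.1, 0, -1.6, 0, 0, 0, 0], [2.3, 0, -3.3, 0, 0, 0, 0], [3.4, 0, -4.9, 0, 0, 0, 0], [4.6, -0.1, -6.6, 0, 0, 0, 0], [5.7, -0.2, -8.2, 0, 0, 0, 0]]

```text
clock: 12.95
eef_pos: [0.4655, -0.007, 0.2345]
orientation: [[0.819, -0.041, 0.572], [-0.033, -0.999, -0.023], [0.573, -0.0, -0.82]]
contact_force: [-0.4, -0.3, 1.9]
width: 0.0005
```

Run:
```python
from h import *
st(2)
```

```text
t 12.95 F [-0.35 -0.26  1.91] Fax 1.77 w 0.0005
tip-face: lat x',y [-0.4 -0.3] axial -15.4
```

drive_tool:
  series:
    - [[1.1, 0, -1.6, 0, 0, 0, 0], [2.3, 0, -3.3, 0, 0, 0, 0], [3.4, 0, -4.9, 0, 0, 0, 0], [4.6, -0.1, -6.6, 0, 0, 0, 0], [5.7, -0.2, -8.2, 0, 0, 0, 0]]

```text
clock: 13.45
eef_pos: [0.4714, -0.0071, 0.2262]
orientation: [[0.819, -0.041, 0.572], [-0.033, -0.999, -0.023], [0.573, -0.0, -0.82]]
contact_force: [-0.6, -0.1, 1.2]
width: 0.0005
```

drive_tool:
  series:
    - [[0.6, 0, -0.8, 0, 0, 0, 0], [1.1, 0, -1.6, 0, 0, 0, 0], [1.7, 0, -2.5, 0, 0, 0, 0], [2.3, -0.1, -3.3, 0, 0, 0, 0], [2.9, -0.1, -4.1, 0, 0, 0, 0]]

```text
clock: 13.95
eef_pos: [0.4743, -0.0072, 0.222]
orientation: [[0.819, -0.041, 0.572], [-0.033, -0.999, -0.023], [0.573, -0.0, -0.82]]
contact_force: [-0.7, -1.2, 1.8]
width: 0.0007
```

drive_tool:
  series:
    - [[0.6, 0, -0.8, 0, 0, 0, 0], [1.1, 0, -1.6, 0, 0, 0, 0], [1.7, 0, -2.5, 0, 0, 0, 0], [2.3, -0.1, -3.3, 0, 0, 0, 0]]

```text
clock: 14.35
eef_pos: [0.4766, -0.0073, 0.2186]
orientation: [[0.819, -0.041, 0.572], [-0.033, -0.999, -0.023], [0.573, -0.0, -0.82]]
contact_force: [-1.2, -0.7, 0.9]
width: 0.0008
```

drive_tool:
  series:
    - [[0.6, 0, -0.8, 0, 0, 0, 0], [1.1, 0, -1.6, 0, 0, 0, 0], [1.7, 0, -2.5, 0, 0, 0, 0], [2.3, -0.1, -3.3, 0, 0, 0, 0]]

```text
clock: 14.75
eef_pos: [0.479, -0.0074, 0.2153]
orientation: [[0.819, -0.041, 0.572], [-0.033, -0.999, -0.023], [0.573, -0.0, -0.82]]
contact_force: [-0.4, -1.4, 1.5]
width: 0.0003
```

drive_tool:
  series:
    - [[0.6, 0, -0.8, 0, 0, 0, 0], [1.1, 0, -1.6, 0, 0, 0, 0], [1.7, 0, -2.5, 0, 0, 0, 0]]

```text
clock: 15.05
eef_pos: [0.4798, -0.0073, 0.2141]
orientation: [[0.818, -0.04, 0.575], [-0.033, -0.999, -0.024], [0.575, 0.001, -0.818]]
contact_force: [-45.5, -4.1, 58.1]
width: 0.0003
```

Knob_2 ran freely at about 2 N all the way and hit its hard stop, so it is home. I'll back off.

drive_tool:
  series:
    - [[-6, 0.2, 8, 0, 0, 0, 0], [-14, 0.5, 20, 0, 0, 0, 0], [-26, 1, 37, 0, 0, 0, 0], [-40, 1.5, 57, 0, 0, 0, 0], [-52, 2, 76, 0, 0, 0, 0]]

```text
clock: 15.55
eef_pos: [0.4266, -0.0049, 0.2902]
orientation: [[0.818, -0.04, 0.573], [-0.033, -0.999, -0.023], [0.574, 0.0, -0.819]]
contact_force: [0.5, 0.0, -0.1]
width: 0.0002
```

Run:
```python
from h import *
p=np.array([.4798,-.0073,.2141]); tip=p+.025*np.array([.574,-.024,-.818]); print("home tip axial",(tip-face(2))@ax*1e3)
st(2); go(face(1,.08)); go(face(1,.035))
```

```text
home tip axial -40.26557180227437
t 15.55 F [ 0.53  0.04 -0.07] Fax -0.36 w 0.0002
tip-face: lat x',y [-0.3  0.2] axial 52.57
t 15.55 shift [ 2.7 79.7  1.2] rot [0.0002 0.     0.0009] F [ 0.53  0.04 -0.07]
t 15.55 shift [ 28.5  78.7 -35.7] rot [0.0002 0.     0.0009] F [ 0.53  0.04 -0.07]
```

drive_tool:
  series:
    - [[1, 20, 0, 0, 0, 0, 0], [2, 40, 0, 0, 0, 0, 0], [3, 60, 0, 0, 0, 0, 0], [3, 80, 0, 0, 0, 0, 0], [3, 80, 0, 0, 0, 0, 0]]

```text
clock: 16.05
eef_pos: [0.4292, 0.0772, 0.2899]
orientation: [[0.819, -0.036, 0.573], [-0.029, -0.999, -0.021], [0.573, 0.0, -0.82]]
contact_force: [-0.5, 0.9, -0.1]
width: 0.0006
```

drive_tool:
  series:
    - [[0, 0, 0, 0, 0, 0, 0]]

```text
clock: 16.15
eef_pos: [0.4288, 0.0777, 0.2895]
orientation: [[0.82, -0.033, 0.572], [-0.026, -0.999, -0.02], [0.572, 0.001, -0.82]]
contact_force: [-0.3, -0.5, 0.5]
width: 0.0006
```

Run:
```python
from h import *
st(1); go(face(1,.033))
```

```text
t 16.15 F [-0.25 -0.49  0.46] Fax 0.51 w 0.0006
tip-face: lat x',y [-1.6  2.9] axial 53.81
t 16.15 shift [ 27.4  -3.9 -36.6] rot [ 0.0008 -0.0019 -0.0061] F [-0.25 -0.49  0.46]
```

drive_tool:
  series:
    - [[6, -2, -8, 0, 0, -0.003, 0], [13, -3, -17, 0, -0.001, -0.005, 0], [20, -3, -27, 0.001, -0.002, -0.006, 0], [27, -3, -36.6, 0.001, -0.002, -0.006, 0], [27, -3, -36.6, 0.001, -0.002, -0.006, 0]]

```text
clock: 16.65
eef_pos: [0.4556, 0.0734, 0.2515]
orientation: [[0.82, -0.041, 0.571], [-0.033, -0.999, -0.023], [0.571, 0.0, -0.821]]
contact_force: [-0.5, 0.2, -0.9]
width: 0.0001
```

drive_tool:
  series:
    - [[0.6, 0, -0.8, 0, 0, 0, 0], [1.1, 0, -1.6, 0, 0, 0, 0], [1.7, 0, -2.5, 0, 0, 0, 0], [2.3, -0.1, -3.3, 0, 0, 0, 0], [2.9, -0.1, -4.1, 0, 0, 0, 0]]

```text
clock: 17.15
eef_pos: [0.4586, 0.0733, 0.2476]
orientation: [[0.82, -0.041, 0.571], [-0.033, -0.999, -0.023], [0.572, 0.0, -0.82]]
contact_force: [0.4, -0.2, -0.8]
width: 0.0003
```

Run:
```python
from h import *
st(1)
```

```text
t 17.15 F [ 0.4  -0.23 -0.78] Fax -0.88 w 0.0003
tip-face: lat x',y [-1.1 -0.3] axial 2.38
```

drive_tool:
  series:
    - [[1.1, 0, -1.6, 0, 0, 0, 0], [2.3, 0, -3.2, 0, 0, 0, 0], [3.5, 0, -4.8, 0, 0, 0, 0], [4.7, 0, -6.4, 0, 0, 0, 0], [5.9, 0, -8, 0, 0, 0, 0]]

```text
clock: 17.65
eef_pos: [0.4645, 0.0733, 0.2394]
orientation: [[0.82, -0.041, 0.571], [-0.033, -0.999, -0.023], [0.572, 0.0, -0.821]]
contact_force: [-2.3, -2.0, 2.4]
width: 0.0004
```

drive_tool:
  series:
    - [[1.1, 0, -1.6, 0, 0, 0, 0], [2.3, 0, -3.3, 0, 0, 0, 0], [3.4, 0, -4.9, 0, 0, 0, 0], [4.6, -0.1, -6.6, 0, 0, 0, 0], [5.7, -0.2, -8.2, 0, 0, 0, 0]]

```text
clock: 18.15
eef_pos: [0.4703, 0.0732, 0.2311]
orientation: [[0.82, -0.041, 0.571], [-0.033, -0.999, -0.023], [0.572, 0.0, -0.82]]
contact_force: [-1.1, -0.4, 1.7]
width: 0.0005
```

drive_tool:
  series:
    - [[1.1, 0, -1.6, 0, 0, 0, 0], [2.3, 0, -3.3, 0, 0, 0, 0], [3.4, 0, -4.9, 0, 0, 0, 0], [4.6, -0.1, -6.6, 0, 0, 0, 0], [5.7, -0.2, -8.2, 0, 0, 0, 0]]

```text
clock: 18.65
eef_pos: [0.4762, 0.073, 0.2228]
orientation: [[0.82, -0.041, 0.571], [-0.033, -0.999, -0.023], [0.572, 0.0, -0.82]]
contact_force: [-2.0, -0.5, 1.2]
width: 0.0006
```

Run:
```python
from h import *
st(1)
```

```text
t 18.65 F [-2.   -0.48  1.18] Fax 2.1 w 0.0006
tip-face: lat x',y [-1.  0.] axial -28.07
```

drive_tool:
  series:
    - [[0.9, 0, -1.3, 0, 0, 0, 0], [1.8, 0, -2.6, 0, 0, 0, 0], [2.8, 0, -3.9, 0, 0, 0, 0], [3.7, -0.1, -5.2, 0, 0, 0, 0], [4.6, -0.1, -6.5, 0, 0, 0, 0]]

```text
clock: 19.15
eef_pos: [0.4808, 0.0729, 0.2161]
orientation: [[0.82, -0.041, 0.571], [-0.033, -0.999, -0.023], [0.572, 0.0, -0.82]]
contact_force: [-1.6, -1.5, 1.6]
width: 0.0006
```

drive_tool:
  series:
    - [[0.6, 0, -0.8, 0, 0, 0, 0], [1.1, 0, -1.6, 0, 0, 0, 0]]

```text
clock: 19.35
eef_pos: [0.482, 0.0729, 0.2144]
orientation: [[0.82, -0.041, 0.571], [-0.033, -0.999, -0.023], [0.572, 0.0, -0.82]]
contact_force: [-2.2, -0.2, 2.5]
width: 0.0005
```

drive_tool:
  series:
    - [[0.6, 0, -0.8, 0, 0, 0, 0]]

```text
clock: 19.45
eef_pos: [0.4822, 0.0729, 0.2141]
orientation: [[0.819, -0.04, 0.572], [-0.033, -0.999, -0.023], [0.572, 0.0, -0.82]]
contact_force: [-24.4, -1.5, 33.1]
width: 0.0006
```

drive_tool:
  series:
    - [[-5, 0.2, 7, 0, 0, 0, 0], [-14, 0.5, 20, 0, 0, 0, 0], [-26, 1, 37, 0, 0, 0, 0], [-40, 1.5, 57, 0, 0, 0, 0], [-54, 2, 78, 0, 0, 0, 0]]

```text
clock: 19.95
eef_pos: [0.4273, 0.075, 0.2924]
orientation: [[0.82, -0.04, 0.571], [-0.033, -0.999, -0.023], [0.571, -0.0, -0.821]]
contact_force: [0.5, -0.4, -0.3]
width: 0.0004
```

Run:
```python
from h import *
from scipy.optimize import least_squares
s=r.read_state()
D=[([-83.371,20.598,86.597,0,72.91,-6.595],[.137,-.583,.247],[0,.002,-1]),
([-81.3,0,95.2,17.4,83,1.2],[.2385,-.4029,.387],[.299,.009,-.954]),
([-67.1,-19,116.8,33.9,69.2,16.5],[.3525,-.1805,.3831],[.576,-.024,-.817]),
([-41.1,-18.9,124.1,28.2,50.4,37.1],[.3923,-.0787,.3302],[.57,-.014,-.822]),
(list(s["q"]),list(s["eef_pos"]),list(np.array(s["orientation"])[:,2]))]
print(np.round(s["q"],1),np.round(s["eef_pos"],3))
def fk(P,q,wr=False):
    h,a,b,c,d,a1,d2=P; q=np.radians(q)
    ez=np.array([0,0,1.]);ey=lambda t:Rot.from_euler('y',t).as_matrix();rz=lambda t:Rot.from_euler('z',t).as_matrix()
    B=rz(q[0]); F=B@ey(q[1]+q[2]); 
    el=B@(np.array([a1,d,h])+ey(q[1])@[0,0,a])
    w=el+F@[0,0,b]
    W=F@rz(q[3])@ey(q[4])
    t=w+W@[0,0,c]+F@rz(q[3])@[0,d2,0]
    return (el,w,t) if wr else (t,W[:,2])
for sg in (1,-1):
  def res(P):
    o=[]
    for q,p,z in D:
        q=list(q);q[3]*=sg
        t,zz=fk(P,q);o+=list(t-p)+list(.2*(zz-z))
    return np.array(o)
  f=least_squares(res,[.4,.4,.35,.3,.07,0,0]);print(sg,np.round(f.x,3),np.sqrt(np.mean(f.fun**2)),np.abs(f.fun).max())
```

```text
[  3.6 -11.4 125.7  -6.6  31.2 100.5] [0.427 0.075 0.292]
1 [ 0.163  0.588  0.442  0.331  0.085 -0.03  -0.011] 0.004612224014414699 0.013911052239686805
-1 [-0.202  0.335 -0.165 -0.124  0.348  0.637 -0.244] 0.05904978703305024 0.19207502147112615
```

```bash
cat >> h.py <<'E'
Rv=np.column_stack([np.cross(-R[:,1],[0,0,-1.]),-R[:,1],[0,0,-1.]])
PV=np.array([.626,-.092,0])
def lev(x,y,z): return PV+R@[x/1e3,y/1e3,0]+[0,0,z/1e3]
E
python3 - <<'E'
from h import *
p=lev(38,-26,0);print(p); go(p+[0,0,.46],Rv); go([.42,.03,.45],Rv)
E
```

```text
[ 0.66295736 -0.11946185  0.        ]
t 19.95 shift [ 235.7 -194.5  167.6] rot [0.0241 0.6077 0.0013] F [ 0.46 -0.38 -0.26]
t 19.95 shift [ -7.3 -45.  157.6] rot [0.0241 0.6077 0.0013] F [ 0.46 -0.38 -0.26]
```

drive_tool:
  series:
    - [[-5, -10, 32, 0.004, 0.1, 0, 0], [-10, -20, 64, 0.008, 0.2, 0, 0], [-10, -30, 96, 0.012, 0.3, 0, 0], [-10, -40, 130, 0.016, 0.42, 0, 0], [-10, -45, 165, 0.02, 0.5, 0, 0]]

```text
clock: 20.45
eef_pos: [0.4176, 0.0294, 0.4598]
orientation: [[0.994, -0.041, 0.105], [-0.041, -0.999, -0.004], [0.105, -0.0, -0.994]]
contact_force: [0.7, -0.6, -0.6]
width: 0.0004
```

Run:
```python
from h import *
p=lev(38,-26,0);s=r.read_state();print(np.round(s["q"],1),np.round(s["eef_pos"],3)); go(p+[0,0,.46],Rv)
```

```text
[-5.8 -6.5 89.6  0.4 90.8 86.6] [0.418 0.029 0.46 ]
t 20.45 shift [ 2.453e+02 -1.488e+02  2.000e-01] rot [0.0042 0.1054 0.0018] F [ 0.69 -0.58 -0.58]
```

drive_tool:
  series:
    - [[30, -18, 5, 0.002, 0.05, 0, 0], [70, -42, 5, 0.004, 0.1, 0.002, 0], [112, -68, 5, 0.004, 0.105, 0.002, 0], [155, -94, 5, 0.004, 0.105, 0.002, 0], [197, -119, 5, 0.004, 0.105, 0.002, 0]]

```text
clock: 20.95
eef_pos: [0.6164, -0.0907, 0.4642]
orientation: [[0.999, -0.039, 0.0], [-0.039, -0.999, 0.0], [0.0, -0.0, -1.0]]
contact_force: [-0.8, 0.5, 0.6]
width: 0.0005
```

drive_tool:
  series:
    - [[25, -18, -5, 0, 0, 0, 0], [45, -29, -10, 0, 0, 0, 0], [45, -29, -20, 0, 0, 0, 0]]

```text
clock: 21.25
eef_pos: [0.6637, -0.1214, 0.4424]
orientation: [[0.999, -0.04, 0.0], [-0.04, -0.999, 0.0], [0.0, -0.0, -1.0]]
contact_force: [-0.1, 0.5, 0.4]
width: 0.0004
```

Run:
```python
from h import *
p=lev(38,-26,0);s=r.read_state();print(np.round(s["q"],1),np.round(s["eef_pos"],3)); go(p+[0,0,.20],Rv)
cam("side","s5");cam("top","t5")
```

```text
[-16.2  21.6  58.5   0.   99.9  76.1] [ 0.664 -0.121  0.442]
t 21.25 shift [  -0.7    1.9 -242.4] rot [-0.0002  0.0001  0.0009] F [-0.06  0.45  0.37]
```

View pics/s5.png

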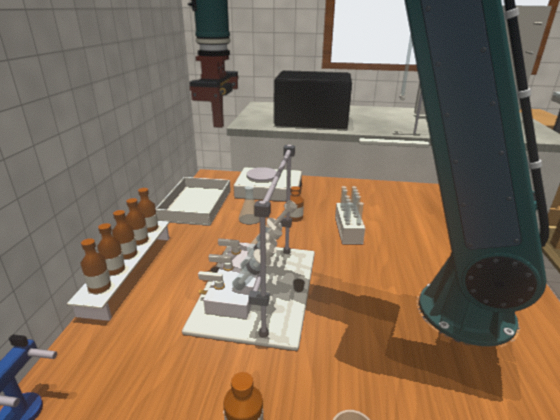

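View pics/t5.png

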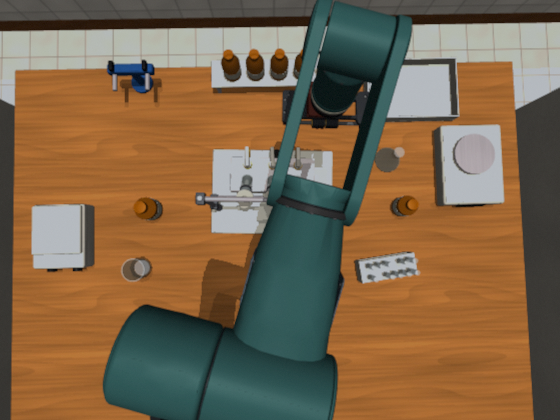

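The arm stands above and beyond the rack, with the tool vertical. Geometry from the joint angles leaves about 10 cm between the forearm and the bar at the lowered pose. I'll descend.

drive_tool:
  series:
    - [[-1, 2, -40, 0, 0, 0, 0], [-1, 2, -85, 0, 0, 0, 0], [-1, 2, -130, 0, 0, 0, 0], [-1, 2, -175, 0, 0, 0, 0], [-1, 2, -220, 0, 0, 0, 0]]

```text
clock: 21.85
eef_pos: [0.6585, -0.1161, 0.2215]
orientation: [[0.999, -0.038, -0.003], [-0.038, -0.999, 0.002], [-0.003, -0.002, -1.0]]
contact_force: [1.2, -0.1, 0.4]
width: 0.0004
```

drive_tool:
  series:
    - [[0, 0, -30, 0, 0, 0, 0], [0, 0, -50, 0, 0, 0, 0], [0, 0, -60, 0, 0, 0, 0]]

```text
clock: 22.15
eef_pos: [0.6563, -0.1147, 0.1603]
orientation: [[0.999, -0.037, -0.006], [-0.037, -0.999, 0.003], [-0.006, -0.003, -1.0]]
contact_force: [-0.6, 0.0, -0.9]
width: 0.0007
```

Run:
```python
from h import *
p=lev(38,-26,0);s=r.read_state();print(np.round(s["q"],1),np.round(s["eef_pos"],3)); go(p+[0,0,.111],Rv)
c=cam("side","s6");
print("tip px",proj(c,np.array(s["eef_pos"])-[0,0,.025]), "pivot px",proj(c,lev(0,0,100)))
a=cv2.imread("pics/s6.png")[150:300,180:310]
cv2.imwrite("pics/z6.png",cv2.resize(a,(520,600),interpolation=cv2.INTER_CUBIC))
```

```text
[-15.9  30.7  82.8   0.1  66.9  76.2] [ 0.656 -0.115  0.16 ]
t 22.15 shift [  6.6  -4.7 -49.3] rot [-0.0027 -0.0056 -0.0021] F [-0.61  0.02 -0.9 ]
tip px [226.30246357 224.87320687] pivot px [235.33489508 240.31875415]
```

View pics/z6.png

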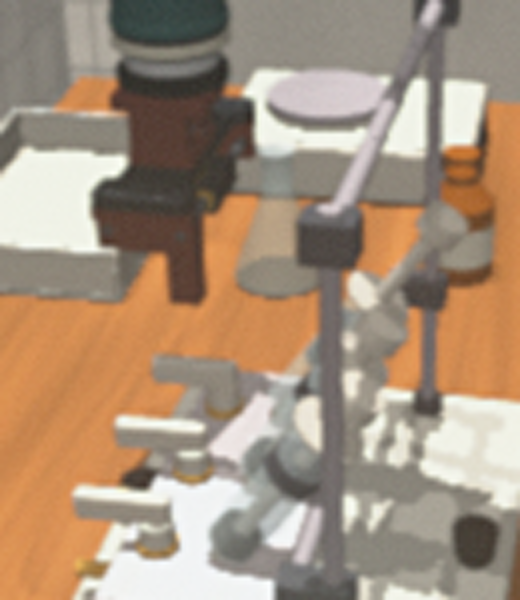

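The tip (185,299 in the zoom) is just beyond and above lever_3 (155-235, 355-400). I'll correct sideways, then go down beside it.

drive_tool:
  series:
    - [[7, -6, -4, -0.003, -0.006, -0.002, 0], [7, -6, -15, -0.003, -0.006, -0.002, 0], [7, -6, -25, -0.003, -0.006, -0.002, 0]]

```text
clock: 22.5
eef_pos: [0.6643, -0.1212, 0.1353]
orientation: [[0.999, -0.039, 0.002], [-0.039, -0.999, -0.001], [0.002, 0.001, -1.0]]
contact_force: [-0.6, 0.3, 0.2]
width: -0.0001
```

Run:
```python
from h import *
p=lev(38,-26,0);s=r.read_state(); go(p+[0,0,.111],Rv)
```

```text
t 22.5 shift [ -1.4   1.8 -24.3] rot [0.0009 0.0023 0.0002] F [-0.63  0.27  0.23]
```

drive_tool:
  series:
    - [[0, 0, -6, 0, 0.001, 0, 0], [0, 0, -13, 0, 0.002, 0, 0], [0, 0, -20, 0, 0.002, 0, 0], [0, 0, -24, 0, 0.002, 0, 0], [0, 0, -24, 0, 0.002, 0, 0]]

```text
clock: 23.0
eef_pos: [0.6638, -0.1211, 0.1105]
orientation: [[0.999, -0.039, -0.001], [-0.039, -0.999, -0.001], [-0.001, 0.001, -1.0]]
contact_force: [0.7, -0.3, -0.5]
width: 0.0003
```

Run:
```python
from h import *
s=r.read_state(); print(np.round(s["eef_pos"],4),np.round(s["contact_force"],1))
e=np.array(s["eef_pos"]);
for th,n in((0,19.5),(15,21.5),(30,22.5),(45,22.6),(60,21.3),(75,19),(90,16),(92,14)):
    t=np.radians(th); q=lev(38*np.cos(t)+n*np.sin(t),38*np.sin(t)-n*np.cos(t),e[2]*1e3); print(th,np.round(q,4),"rel",np.round((q-e)*1e3,1))
c=cam("side","s7")
a=cv2.imread("pics/s7.png")[190:290,180:280]
cv2.imwrite("pics/z7.png",cv2.resize(a,(600,600),interpolation=cv2.INTER_CUBIC))
```

```text
[ 0.6638 -0.1211  0.1105] [ 0.7 -0.3 -0.5]
0 [ 0.6632 -0.113   0.1105] rel [-0.6  8.2  0. ]
15 [ 0.6678 -0.1046  0.1105] rel [ 4.  16.6  0. ]
30 [ 0.6701 -0.0942  0.1105] rel [ 6.3 26.9  0. ]
45 [ 0.6692 -0.0828  0.1105] rel [ 5.4 38.3  0. ]
60 [ 0.6643 -0.0712  0.1105] rel [ 0.4 49.9  0. ]
75 [ 0.6554 -0.0613  0.1105] rel [-8.4 59.8  0. ]
90 [ 0.6435 -0.0547  0.1105] rel [-20.4  66.5   0. ]
92 [ 0.6402 -0.0541  0.1105] rel [-23.7  67.1   0. ]
```

View pics/z7.png

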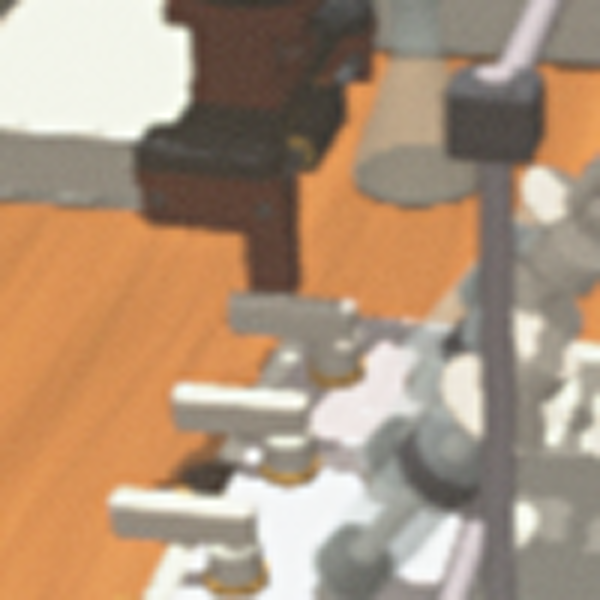

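The fingertips sit behind lever_3 (270,290), on its -y side. I'll sweep the arc.

drive_tool:
  series:
    - [[0, 5, 0, 0, 0, 0, 0], [0, 9, 0, 0, 0, 0, 0], [2, 13, 0, 0, 0, 0, 0], [4, 17, 0, 0, 0, 0, 0], [5, 21, 0, 0, 0, 0, 0]]

```text
clock: 23.55
eef_pos: [0.6692, -0.1004, 0.111]
orientation: [[0.999, -0.039, -0.0], [-0.039, -0.999, -0.002], [-0.0, 0.002, -1.0]]
contact_force: [-1.8, -2.7, -0.1]
width: 0.0008
```

drive_tool:
  series:
    - [[1, 4, 0, 0, 0, 0, 0], [1, 8, 0, 0, 0, 0, 0], [1, 12, 0, 0, 0, 0, 0], [0.5, 16, 0, 0, 0, 0, 0], [0, 19, 0, 0, 0, 0, 0]]

```text
clock: 24.05
eef_pos: [0.6694, -0.0809, 0.1112]
orientation: [[0.999, -0.039, 0.0], [-0.039, -0.999, -0.002], [0.0, 0.002, -1.0]]
contact_force: [0.6, -1.5, 0.3]
width: 0.0005
```

Run:
```python
from h import *
s=r.read_state(); e=np.array(s["eef_pos"]);print(np.round(e,4),np.round(s["contact_force"],1))
for th,n in((45,22.6),(60,21.3),(75,19),(90,16),(92,14)):
    t=np.radians(th); q=lev(38*np.cos(t)+n*np.sin(t),38*np.sin(t)-n*np.cos(t),110); print(th,"rel",np.round((q-e)*1e3,1))
c=cam("side","s8")
a=cv2.imread("pics/s8.png")[190:290,180:280]
cv2.imwrite("pics/z8.png",cv2.resize(a,(600,600),interpolation=cv2.INTER_CUBIC))
```

```text
[ 0.6694 -0.0809  0.1112] [ 0.6 -1.5  0.3]
45 rel [-0.2 -1.9 -1.2]
60 rel [-5.1  9.7 -1.2]
75 rel [-14.   19.6  -1.2]
90 rel [-25.9  26.2  -1.2]
92 rel [-29.3  26.8  -1.2]
```

View pics/z8.png

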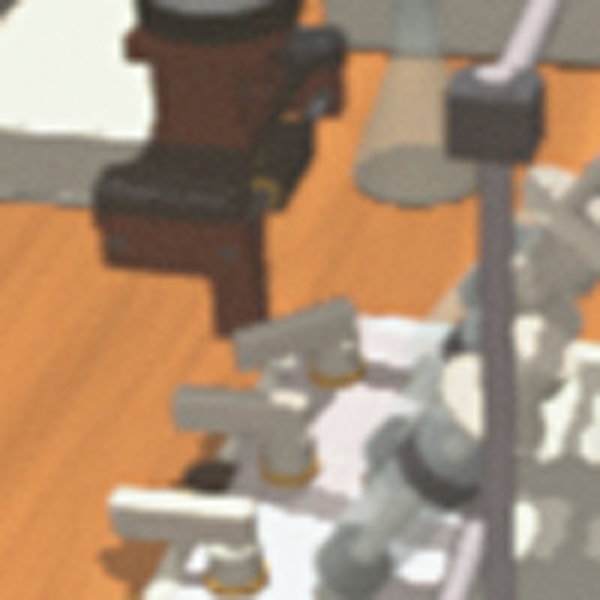

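Lever_3 is turning (now roughly 40°), with the finger at its outer half. I'll continue.

drive_tool:
  series:
    - [[-1, 4, -1, 0, 0, 0, 0], [-3, 8, -1, 0, 0, 0, 0], [-6, 11, -1, 0, 0, 0, 0], [-9, 15, -1, 0, 0, 0, 0], [-13, 19, -1, 0, 0, 0, 0]]

```text
clock: 24.6
eef_pos: [0.6562, -0.0611, 0.1102]
orientation: [[0.999, -0.039, 0.0], [-0.039, -0.999, -0.001], [0.001, 0.001, -1.0]]
contact_force: [1.1, -2.0, -0.0]
width: 0.0006
```

drive_tool:
  series:
    - [[-3, 2, 0, 0, 0, 0, 0], [-6, 4, 0, 0, 0, 0, 0], [-9, 5, 0, 0, 0, 0, 0]]

```text
clock: 24.9
eef_pos: [0.647, -0.0557, 0.1103]
orientation: [[0.999, -0.039, 0.001], [-0.039, -0.999, -0.001], [0.001, 0.001, -1.0]]
contact_force: [0.8, -1.6, 0.3]
width: 0.0006
```

Run:
```python
from h import *
s=r.read_state(); e=np.array(s["eef_pos"]);print(np.round(e,4),np.round(s["contact_force"],1))
for th,n in((75,19),(90,16),(92,14)):
    t=np.radians(th); q=lev(38*np.cos(t)+n*np.sin(t),38*np.sin(t)-n*np.cos(t),110); print(th,"rel",np.round((q-e)*1e3,1))
c=cam("side","s9")
a=cv2.imread("pics/s9.png")[190:290,180:280]
cv2.imwrite("pics/z9.png",cv2.resize(a,(600,600),interpolation=cv2.INTER_CUBIC))
```

```text
[ 0.647  -0.0557  0.1103] [ 0.8 -1.6  0.3]
75 rel [ 8.4 -5.6 -0.3]
90 rel [-3.6  1.  -0.3]
92 rel [-6.9  1.6 -0.3]
```

View pics/z9.png

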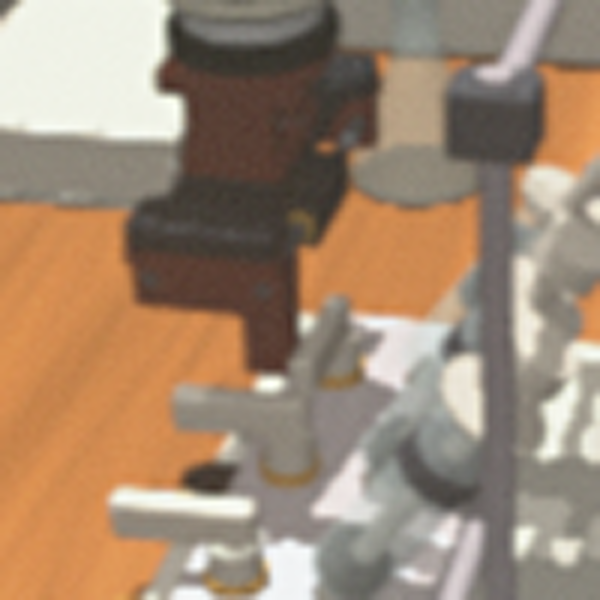

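Lever_3 is at roughly 75-80°. I'll push towards -x in small steps until the stop is felt.

drive_tool:
  series:
    - [[-2, 0.5, 0, 0, 0, 0, 0], [-4, 1, 0, 0, 0, 0, 0]]

```text
clock: 25.15
eef_pos: [0.6452, -0.0553, 0.1106]
orientation: [[0.999, -0.039, 0.006], [-0.039, -0.999, -0.002], [0.006, 0.002, -1.0]]
contact_force: [10.9, -3.7, -6.8]
width: 0.0005
```

drive_tool:
  series:
    - [[-1.5, 0, 0, 0, 0, 0, 0], [-3, 0, 0, 0, 0, 0, 0]]

```text
clock: 25.35
eef_pos: [0.6451, -0.0554, 0.111]
orientation: [[0.999, -0.039, 0.012], [-0.039, -0.999, -0.002], [0.012, 0.002, -1.0]]
contact_force: [10.7, -1.6, -7.2]
width: 0.0006
```

drive_tool:
  series:
    - [[-1, 0, 0, 0, 0, 0, 0], [-2, 0, 0, 0, 0, 0, 0]]

```text
clock: 25.55
eef_pos: [0.6451, -0.0554, 0.1112]
orientation: [[0.999, -0.04, 0.016], [-0.04, -0.999, -0.002], [0.016, 0.001, -1.0]]
contact_force: [9.9, 0.5, -6.1]
width: 0.0005
```

Run:
```python
from h import *
c=cam("side","s10")
a=cv2.imread("pics/s10.png")[190:290,180:280]
cv2.imwrite("pics/z10.png",cv2.resize(a,(600,600),interpolation=cv2.INTER_CUBIC))
```

```text
(no output)
```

View pics/z10.png

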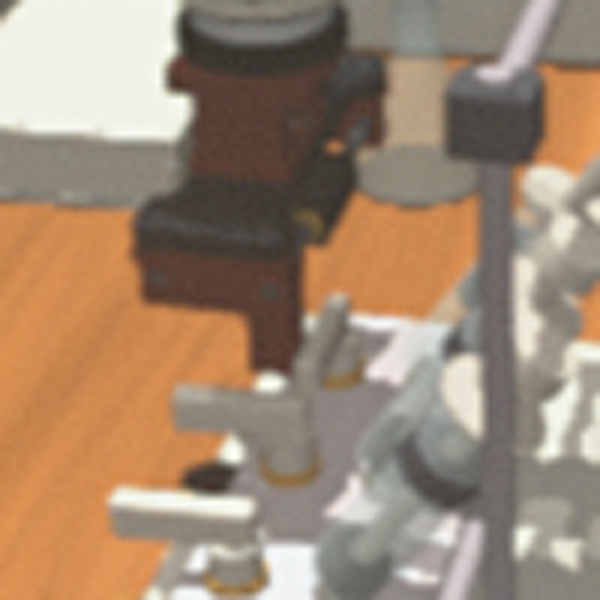

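drive_tool:
  series:
    - [[3, 0, 0, 0, 0, 0, 0], [6, 0, 1, 0, 0, 0, 0], [8, 0, 15, 0, 0, 0, 0], [8, 0, 45, 0, 0, 0, 0], [8, 0, 85, 0, 0, 0, 0]]

```text
clock: 26.1
eef_pos: [0.6513, -0.0551, 0.196]
orientation: [[0.999, -0.04, 0.012], [-0.04, -0.999, -0.001], [0.012, 0.001, -1.0]]
contact_force: [1.9, -0.4, -0.8]
width: 0.0007
```

drive_tool:
  series:
    - [[0, 0, 45, 0, 0, 0, 0], [0, 0, 90, 0, 0, 0, 0], [0, 0, 135, 0, 0, 0, 0], [0, 0, 180, 0, 0, 0, 0], [0, 0, 225, 0, 0, 0, 0]]

```text
clock: 26.6
eef_pos: [0.6502, -0.0548, 0.4242]
orientation: [[0.999, -0.04, 0.011], [-0.04, -0.999, -0.001], [0.012, 0.001, -1.0]]
contact_force: [0.8, -0.1, -0.6]
width: 0.0002
```

Run:
```python
from h import *
c=cam("side","s11");t=cam("top","t11")
z=lambda p:np.round((proj(c,p)-[180,190])*6,0)
for a in (75,80,85,90,95):
    d=np.array([np.cos(np.radians(a)),np.sin(np.radians(a))]); print(a,z(lev(*(-10*d),100)),z(lev(*(52*d),100)))
a=cv2.imread("pics/s11.png")[190:290,180:280]
cv2.imwrite("pics/z11.png",cv2.resize(a,(600,600),interpolation=cv2.INTER_CUBIC))
```

```text
75 [343. 292.] [274. 356.]
80 [341. 292.] [283. 358.]
85 [339. 291.] [292. 360.]
90 [338. 291.] [301. 361.]
95 [336. 291.] [311. 362.]
```

View pics/z11.png

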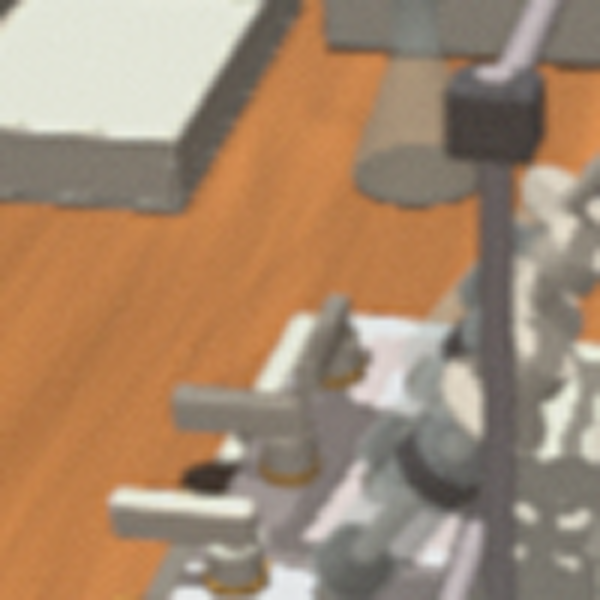

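View pics/t11.png

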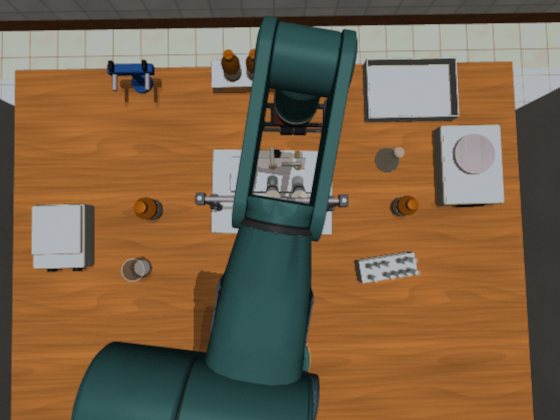

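Lever_3 runs from about (340,298) to (303,366). That matches the 90° projection of (338,291) to (301,361). I'll swing the arm aside for a clear top view.

drive_tool:
  series:
    - [[0, -40, 5, 0, 0, 0, 0], [-10, -85, 10, 0, 0, 0, 0], [-25, -130, 10, 0, 0, 0, 0], [-45, -175, 10, 0, 0, 0, 0], [-65, -220, 10, 0, 0, 0, 0]]

```text
clock: 27.2
eef_pos: [0.5867, -0.2764, 0.4403]
orientation: [[0.999, -0.039, 0.023], [-0.039, -0.999, -0.003], [0.023, 0.002, -1.0]]
contact_force: [0.9, -1.0, 0.3]
width: 0.0002
```

drive_tool:
  series:
    - [[-20, -40, 0, 0, 0, 0, 0], [-45, -80, 0, 0, 0, 0, 0], [-75, -120, 0, 0, 0, 0, 0], [-105, -160, 0, 0, 0, 0, 0], [-140, -195, 0, 0, 0, 0, 0]]

```text
clock: 27.7
eef_pos: [0.445, -0.4725, 0.4401]
orientation: [[0.999, -0.039, 0.023], [-0.039, -0.999, -0.002], [0.023, 0.001, -1.0]]
contact_force: [0.4, -0.5, 0.0]
width: 0.0005
```

drive_tool:
  series:
    - [[0, 0, 0, 0, 0, 0, 0], [0, 0, 0, 0, 0, 0, 0]]

```text
clock: 27.9
eef_pos: [0.4437, -0.4728, 0.44]
orientation: [[0.999, -0.042, 0.022], [-0.042, -0.999, -0.001], [0.022, -0.0, -1.0]]
contact_force: [-0.0, 0.0, 0.7]
width: 0.0002
```

Run:
```python
from h import *
c=cam("side","s12");t=cam("top","t12")
b=cv2.imread("pics/t12.png")[140:245,190:360]; cv2.imwrite("pics/z12t.png",cv2.resize(b,None,fx=4.7,fy=4.7,interpolation=cv2.INTER_CUBIC))
a=cv2.imread("pics/s12.png")[140:345,180:330]; cv2.imwrite("pics/z12.png",cv2.resize(a,None,fx=2.9,fy=2.9,interpolation=cv2.INTER_CUBIC))
z=lambda p:np.round((proj(t,p)-[190,140])*4.7)
print(z(lev(0,-10,100)),z(lev(0,52,100)))
st()
# expected knob faces, home / out
for i in (1,2,3):
    hm=face(2)-ax*.0403+R@[0,[0,.08,0,-.08][i],0]
    print(i,"home px",z(hm),"out",z(hm+ax*.045),"side",np.round((proj(c,hm)-[180,140])*2.9),np.round((proj(c,hm+ax*.045)-[180,140])*2.9))
```

```text
[522. 110.] [429. 109.]
t 28.0 F [-0.19  0.5   0.7 ] Fax 0.69 w 0.0004
1 home px [253. 299.] out [247. 339.] side [265. 312.] [297. 276.]
2 home px [385. 301.] out [384. 341.] side [282. 262.] [312. 228.]
3 home px [517. 303.] out [521. 343.] side [297. 219.] [326. 186.]
```

View pics/z12t.png

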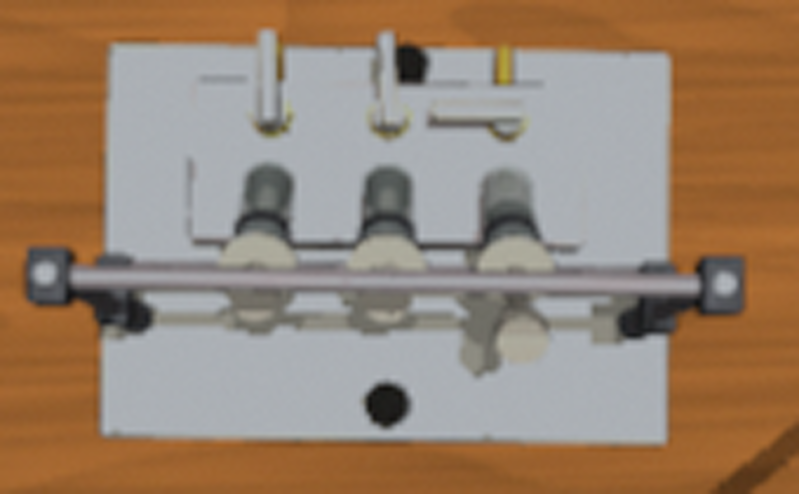

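View pics/z12.png

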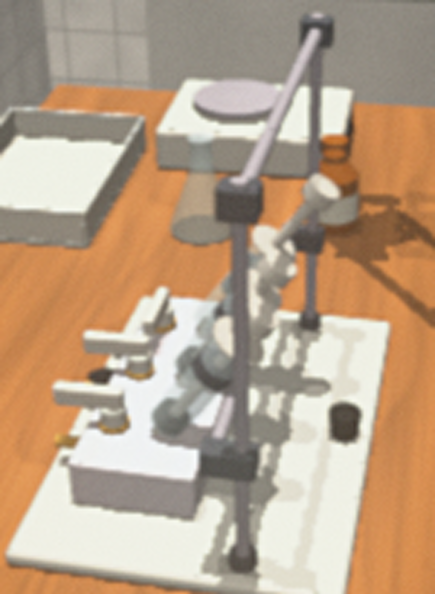

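View pics/t12.png

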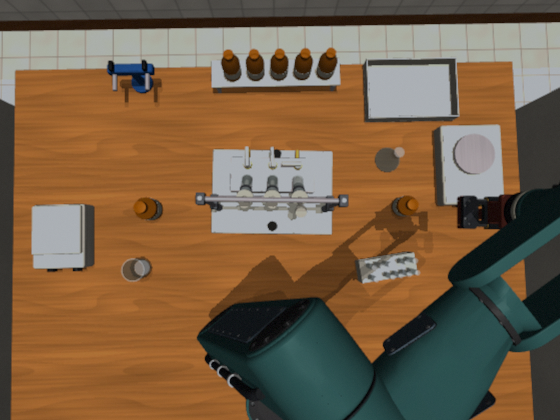

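In the top view, lever_3 lies across the block ((430,112)-(522,112) in the zoom, projected 90°: (429,109)-(522,110)), and levers 1 and 2 are unchanged. Knob_3 is fully out at (521,338), and knobs 1 and 2 are home near y 300. The bystanders are where they were. I'll hand in.

Run:
```python
from station import r
print(r.finish_job())
```

```text
the job is handed in; nothing more can be done
None
```

The blocked syringe is number 3 (right). I drew its plunger fully back out and shut its stopcock. Syringes 1 and 2 ran freely and are fully home, with their stopcocks left open. I handed the job in at about 28 s of the 72 s allowed.

- **Syringe 3:** its resistance climbed from about 2 N to about 7 N part-way in, and I stopped there. I gripped the knob and drew it out to the hard stop, which took about 41 N at the wrist. Then I swept the lever a quarter turn until it met its stop at about 11 N.
- **Syringes 1 and 2:** both slid at a steady 2 to 3 N until the hard stop. The stop showed as a jump of about 41 N on plunger 1 and 74 N on plunger 2. Both are higher than I would have liked but below the 120 N wrist limit. The two stops agree in height to within 1 mm.
- **Last pictures:** lever 3 lies at 90°, and levers 1 and 2 have not moved. Knob 3 is at its fully-out position, and knobs 1 and 2 are at their home positions. The bottles, glassware, tube rack and stoppers show no movement, and the robot is touching nothing.
- **Where checks disagreed:** different features placed the rack up to 6 mm apart in x (0.544 to 0.550 m), so I settled the final positions by touch. No check failed.

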